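# Put the top tier and its pinned cover back on the snack stand

### The job

Finish putting the washed snack stand together: take the white two-compartment top dish off the slanted drying rest and lower it gently onto the two posts of the stand, both dowel pins through its holes, fully home on the collars. Then lower the wooden cover just as gently over the same two pins, lying flat on the dish's rim. Let go of everything, and leave the checker stacks, the glass dice cup and the bottle opener undisturbed.

Things in the scene. Friction and masses are not known exactly. Their poses are not given: they have to be found in the camera images.
- stand: Snack stand, fixed: two oblong white dishes (lower 145 x 230 mm, middle 122 x 210 mm, rim at z = 108 mm) on two round beech posts. Origin on the table under its middle, z up; y runs along the long side through both posts, at y = +75 and -75 mm. Each post ends in a collar 32 mm across, flat top at z = 150, from which a round-tipped dowel pin 12 mm in diameter rises 58 mm, to z = 208.
- stand_seat (a point): Point midway between the two pins at the height of the collars' tops (150 mm above the table), axes as the stand's: the underside centre of a fully seated top dish lies here. A seated cover has its underside centre 40 mm above this point.
- stand_pin_a (a point): Tip of the dowel pin at the stand's +y side, 208 mm above the table.
- stand_pin_b (a point): Tip of the dowel pin at the stand's -y side, 208 mm above the table.
- rest: Slatted beech drying rest, fixed, about 130 mm deep, 165 wide, 95 high, left or right of the stand (the cover lies on the other side). Origin on the table under its middle. Its face slopes 35 degrees from level, 58 mm above the origin, and looks towards its -x axis (roughly to the robot), where a lip at the low edge stops the dish.
- dish: Top dish, white ceramic, loose, about 0.45 kg: 100 mm (x) by 190 mm (y), floor 8 mm thick, walls 7 mm, rim at z = 40 mm. Origin at the centre of the flat underside, z out of the open side. It starts on the rest's slope: z leans 35 degrees from vertical to the rest's low side, y is level. Two 15 mm through holes at x = 0, y = +75 and -75 mm. Same after half a turn: either way round is right.
- dish_grip (a point): Middle of the top edge of the dish's divider, at dish x = 0, y = 0, z = 40 mm (axes as the dish's). The divider is a straight wall 12 mm thick in the plane y = 0, rising from the floor (z = 8) to z = 40 for x from -43 to +43 mm; the compartments beside it are free for 80 mm on either side. It is the dish's grip.
- lid: Wooden cover of the top dish, loose, flat on the table at the start, about 0.17 kg: beech board 100 mm (x) by 190 mm (y), 10 mm thick. Origin at the centre of its underside, z up. Two 15 mm through holes at x = 0, y = +75 and -75 mm. Either way round is right. In place it lies on the dish's rim and the pins show 8 mm above the board.
- lid_grip (a point): Middle of the top of the cover's dark teak grip bar, 44 mm above the cover's underside. The bar is 90 mm long along the cover's y, 16 mm wide (x), 14 mm high (z = 30 to 44), on two thin brass feet at y = +34 and -34 mm, with 20 mm of air beneath it.
- checkers_1: Bystander: stack of seven ebony-coloured plastic checkers, 38 mm across, 63 mm high; origin at the centre of its foot. Leave it alone.
- checkers_2: Bystander: the second such checker stack.
- dice_cup: Bystander: glass dice cup, 74 mm across the rim, 95 mm high, standing upright; origin at the centre of its foot. Leave it alone.
- opener: Bystander: flat steel bottle opener, 148 mm long along its x, 38 mm wide, 5 mm thick, lying on the table. Leave it alone.
Not all that is in view belongs to the job. Leave any pink look-alike of the lid alone.

How it is judged:
By the outcome, as a careful person would: the job done as asked, in the order asked, and still so for the second after the job is handed in, with the robot touching nothing.
It also fails if it takes over 64 s, if anything falls off the work surface, if the arm or the gripper's body presses on something with over 40 N, if the wrist force passes 120 N, or if a joint passes its speed limit or range.

### The arm

A 6-joint arm with a two-finger parallel gripper is mounted at the origin on the work surface. World frame = base frame: x ahead of the robot, y to its left, z up, the work surface at z = 0. Lengths are in mm, angles in rad, forces in N, time in s.
With the tool pointing down it reaches from about 350 to 775 mm from the base axis. Payload 7.3 kg.
Tool frame: the origin (TCP) lies midway between the tips of the shut fingers; the grasp point (between the pads) lies 19 mm behind it; z points along the fingers, y is the direction in which the jaws open and shut (so a half turn about z gives the same grasp; the last joint's range is limited). The gripper opens to 92 mm and grips with 3 to 60 N. Pads are 19 mm wide; open, the fingers measure 130 mm over their backs; the gripper's body (75 mm by 190 mm) begins 47 mm behind the grasp point.
Start: joints at [0.985, 0.342, 1.524, -0, 1.275, -0.146], TCP at [223.512, 475.066, 226.741] pointing down, gripper open.
Joint ranges: [-2.53, 2.53], [-0.77, 2.02], [0.04, 2.7], [-1, 4.14], [0.28, 2.66], [-3.11, 3.11]. Speed limits (rad/s): [2.57, 2.57, 3.14, 3.14, 3.14, 3.14].

### API

Orientations are given as a unit quaternion [w, x, y, z].
In Python, from rig import r, get_image, camera_model gives the robot as it stands.
- The arm moves only by the tool arm_command, never from a script. Its arguments are lists of equal length, an entry for each row: "linear": the shift along the tool's x, y, z in m, a list of three; "roll": the turn about the tool's z in degrees; "claw": the finger opening in m, from 0 to 0.0918. In form: {"linear": [[tx, ty, tz], ...], "roll": [roll, ...], "claw": [claw, ...]}. A call has 1 to 12 rows; each row shifts and turns the commanded pose from where the row before left it, along the tool's axes as they then stand; what a row does not reach is not made up. A row lasts 1/10 s, in which the tool goes at most 50 mm and 8.59 degrees, less where a joint would pass 70% of its speed; a pose out of reach is approached as far as the arm can. A call with a gripper value outside its range is refused whole. The fingers move at their own pace and stop on an object; "force" is the grip in N (left out, the last holds). Time passes only in rows, so rows that do not move let the fingers close. It gives the time, the measured TCP pose, the force and the opening at its end, in the units of the state.
- r.get_state(): the state, without advancing time (a new reading comes with each control period).
- get_image(name): name is "side" or "top" or "wrist"; returns the picture (420x560x3 uint8, blue, green, red); there is no depth.
- camera_model(name): a dict with "mtx" (3x3 intrinsics, pixels), "rvec" (rotation vector, rad) and "tvec" (3), from world to camera coordinates, as OpenCV has them; the wrist camera has in their place "T_tool_cam" (4x4, takes a point from camera to tool coordinates, whose origin is the TCP and whose axes are the flange's). Camera axes: x right, y down, z forward; pixel columns grow to the right and rows downward; lengths in mm; the calibration is good to about 2 mm. A picture is of the moment at which its call begins: read the wrist's pose just before it. camera_model takes no time and is no camera call.
- r.sign_off(): hands the job in, once; it reports no verdict.
The state is a dict: "t": time; "joint_positions": joint angles; "qd": joint speeds; "tau": joint torques, N m; "tcp_pos": TCP position; "tcp_rot": TCP orientation; "ft_force": force on the tool from outside, world axes, zero at the start; "ft_torque": the same for the moment, N m; "grip_width": finger opening in mm.
Only numpy, scipy, OpenCV 4.12 (cv2) and the standard library are available. Lean on these libraries where they do the work, as an engineer would, in place of code of your own. Each camera call takes 0.05 s, during which the arm holds its last target.

## Working session

There is one attempt and no reset: what is moved stays moved. The work goes in short steps, Python scripts to look and compute and a tool call to move; the robot and the scene stay as the last step left them, time stands still between calls to the robot, and variables do not carry over. Pictures are saved under pics/ and viewed, and the job is handed in when it is done.

Besides the shell and the picture viewer there is one more tool, called after "Call:" as name(argument=value, ...), one argument or row to a line, values as JSON. arm_command: Moves the arm, as the interface text tells. Its arguments: {"type":"object","properties":{"linear":{"type":"array","items":{"type":"array","items":{"type":"number"}}},"roll":{"type":"array","items":{"type":"number"}},"claw":{"type":"array","items":{"type":"number"}},"force":{"type":"number"}},"required":["linear","roll","claw"]}

```bash
ls; mkdir -p pics; python3 - <<'E'
from rig import r,get_image,camera_model
import cv2
print(r.get_state())
for n in ("side","top","wrist"):
    m=camera_model(n); print(n,m)
    cv2.imwrite(f"pics/{n}0.png",get_image(n))
E
```

```text
pics
{'t': 0.0, 'joint_positions': array([ 9.84979123e-01,  3.42705276e-01,  1.52499937e+00, -2.79904430e-06,
        1.27542062e+00, -1.45983062e-01]), 'qd': array([0.00146917, 0.00139046, 0.00213359, 0.00105289, 0.00085119,
       0.00061359]), 'tau': array([-7.75753870e-04, -4.31237733e+01, -2.44214952e+01,  7.16699171e-02,
        5.59849106e-02, -1.13953890e-04]), 'tcp_pos': array([223.28492465, 474.70233055, 226.0601872 ]), 'tcp_rot': array([-2.72927548e-04,  2.18148229e-01,  9.75915346e-01, -7.16059483e-04]), 'ft_force': array([ 0.09780012, -0.2504141 ,  0.31404853]), 'ft_torque': array([-0.00674357,  0.01169295,  0.06569886]), 'grip_width': 91.70697575733125}
side {'mtx': array([[412.07392994,   0.        , 281.86638041],
       [  0.        , 412.07392994, 211.87394123],
       [  0.        ,   0.        ,   1.        ]]), 'rvec': array([ 2.30873636, -0.41543786,  0.15254835]), 'tvec': array([-406.33075875,  212.5155055 , 1148.45181544])}
top {'mtx': array([[503.30574055,   0.        , 288.73238464],
       [  0.        , 503.30574055, 207.63519674],
       [  0.        ,   0.        ,   1.        ]]), 'rvec': array([ 2.15245117, -2.10540286,  0.20896959]), 'tvec': array([ -15.52881269,  457.08367714, 1499.64509331])}
wrist {'mtx': array([[304.89185902,   0.        , 279.65910442],
       [  0.        , 304.89185902, 211.11268139],
       [  0.        ,   0.        ,   1.        ]]), 'T_tool_cam': array([[ 8.15708373e-04, -9.60420006e-01, -2.78554746e-01,
         7.54823376e+01],
       [ 9.99998660e-01,  3.88036884e-04,  1.59045537e-03,
        -1.25840265e+00],
       [-1.41941564e-03, -2.78555670e-01,  9.60419036e-01,
        -1.58243749e+02],
       [ 0.00000000e+00,  0.00000000e+00,  0.00000000e+00,
         1.00000000e+00]])}
```

View pics/side0.png

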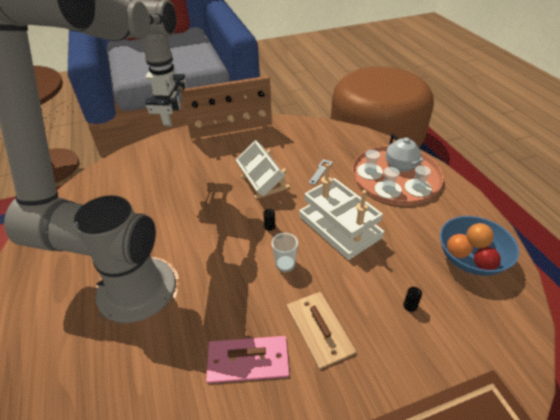

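View pics/top0.png

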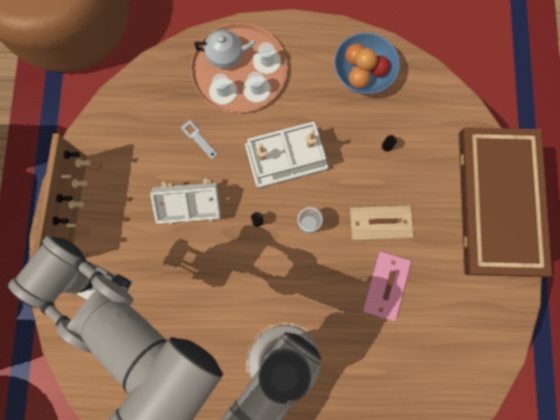

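View pics/wrist0.png

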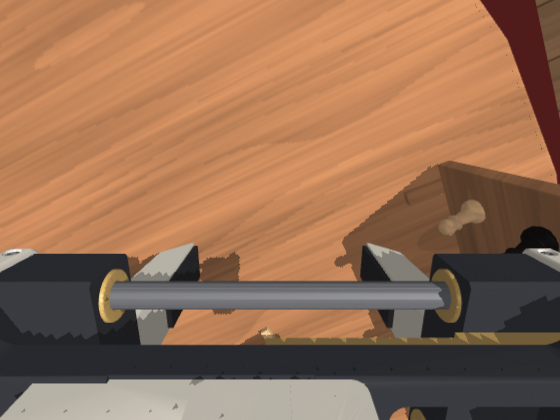

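```bash
cat > h.py <<'E'
import numpy as np, cv2
from rig import r,get_image,camera_model
from scipy.spatial.transform import Rotation as R
def P(n):
    m=camera_model(n); return m['mtx'],R.from_rotvec(m['rvec']).as_matrix(),np.array(m['tvec'])
def ray(n,uv,z):
    K,Rm,t=P(n); d=Rm.T@np.linalg.inv(K)@np.array([uv[0],uv[1],1.]); c=-Rm.T@t
    return c+d*(z-c[2])/d[2]
def proj(n,p):
    K,Rm,t=P(n); q=K@(Rm@np.asarray(p,float)+t); return q[:2]/q[2]
def tri(us,ut):
    A=[];b=[]
    for n,u in (('side',us),('top',ut)):
        K,Rm,t=P(n); d=Rm.T@np.linalg.inv(K)@np.array([u[0],u[1],1.]); d/=np.linalg.norm(d); c=-Rm.T@t
        M=np.eye(3)-np.outer(d,d); A.append(M); b.append(M@c)
    return np.linalg.lstsq(np.vstack(A),np.hstack(b),rcond=None)[0]
def tool():
    s=r.get_state(); q=s['tcp_rot']; return s,R.from_quat([q[1],q[2],q[3],q[0]]).as_matrix()
def crop(src,x,y,w,h,k,out):
    im=cv2.imread(src) if isinstance(src,str) else src
    c=cv2.resize(im[y:y+h,x:x+w],None,fx=k,fy=k,interpolation=cv2.INTER_CUBIC)
    for i in range((x+19)//20*20,x+w,20):
        cv2.line(c,((i-x)*k,0),((i-x)*k,6),(0,255,255),1); cv2.putText(c,str(i),((i-x)*k,16),0,.35,(0,255,255),1)
    for j in range((y+19)//20*20,y+h,20):
        cv2.line(c,(0,(j-y)*k),(6,(j-y)*k),(0,255,255),1); cv2.putText(c,str(j),(8,(j-y)*k+4),0,.35,(0,255,255),1)
    cv2.imwrite(out,c)
E
python3 - <<'E'
from h import *
crop('pics/top0.png',140,110,200,130,4,'pics/t1.png')
crop('pics/side0.png',230,135,160,120,5,'pics/s1.png')
crop('pics/top0.png',300,120,140,100,5,'pics/t2.png')
crop('pics/side0.png',200,280,160,110,5,'pics/s2.png')
E
```

```text
(no output)
```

View pics/t1.png

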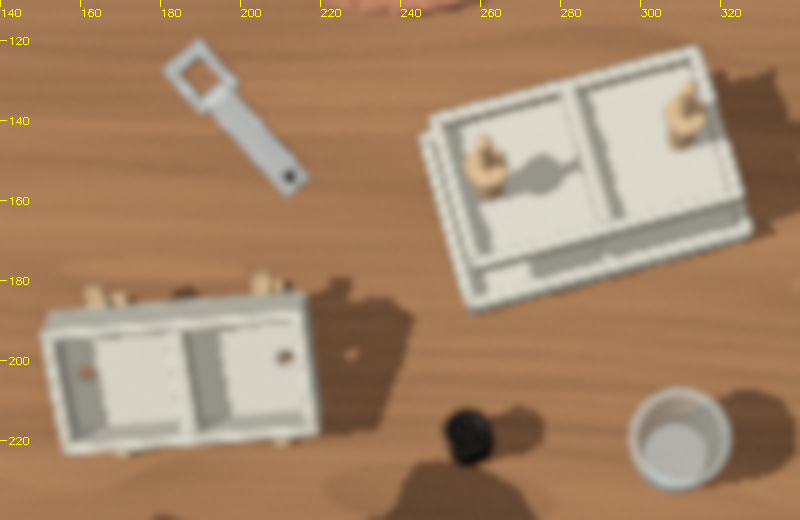

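View pics/s1.png

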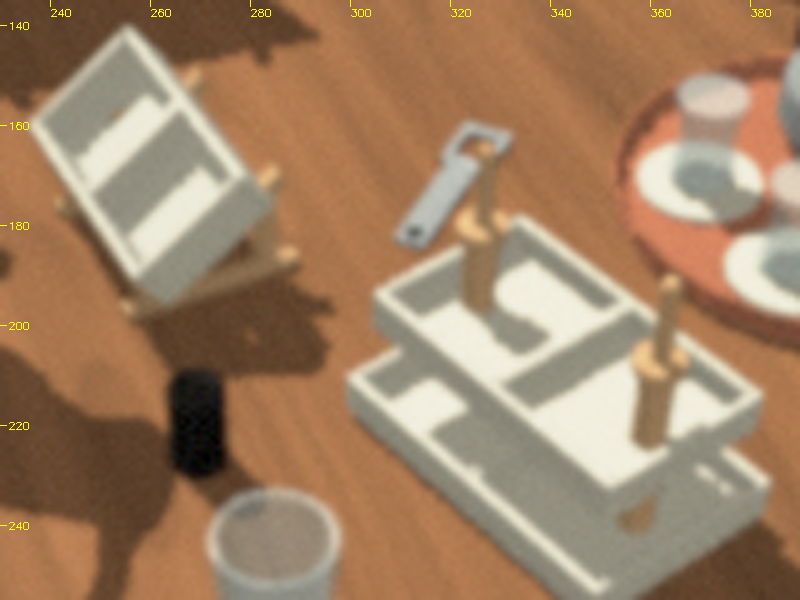

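View pics/s2.png

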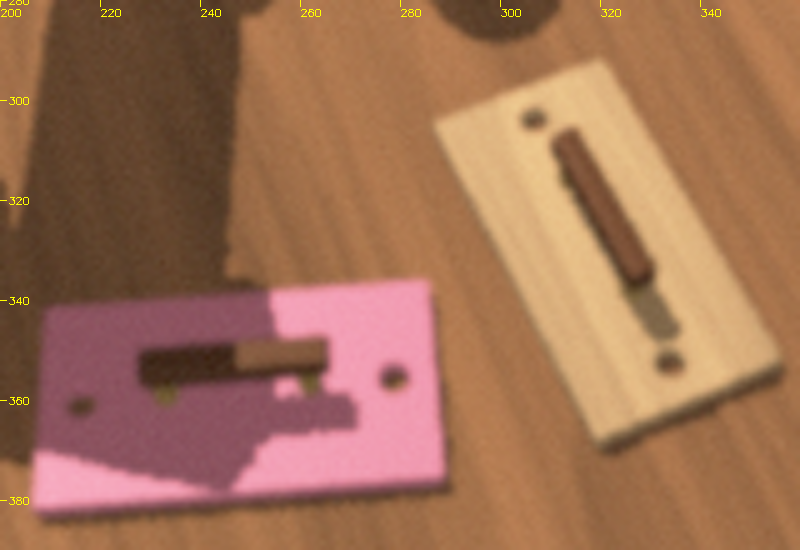

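```bash
python3 - <<'E'
from h import *
crop('pics/top0.png',330,190,120,140,4,'pics/t3.png')
E
```

```text
(no output)
```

View pics/t3.png

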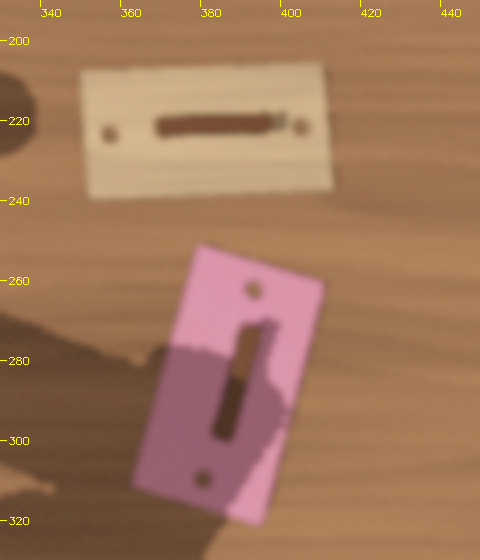

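```bash
python3 - <<'E'
from h import *
from scipy.optimize import least_squares
for nm,us,ut in (('pinL',(327.2,164.6),(261,145.7)),('pinR',(364.2,191.4),(312,132.5)),('lidh1',(306.6,303.8),(357.5,223.5)),('lidh2',(334,352.4),(405.3,221.8)),('grip',(257.5,164.5),(188,205))):
    p=tri(us,ut); print(nm,p.round(1),'res',(proj('side',p)-us).round(1),(proj('top',p)-ut).round(1))
for u,z in (((261,145.7),205),((312,132.5),205),((357.5,223.5),10),((405.3,221.8),10),((350,207.5),10),((410.5,205.8),10),((413.3,237.5),10),((352.5,239.8),10)): print(u,ray('top',u,z).round(1))
# dish corners rim z=40 (x,y): obs
# low side = dish -x. top image: up=+x world, left=+y
obs=[('top',(-50,95,40),(156.5,223)),('top',(-50,-95,40),(219.8,218.5)),
('side',(50,95,40),(255.4,140)),('side',(-50,95,40),(237,160)),('side',(50,-95,40),(284.4,173)),('side',(-50,-95,40),(257,189)),('side',(0,0,40),(257.3,164))]
def T(v):
    Rz=R.from_euler('z',v[3],).as_matrix()@R.from_euler('y',-np.radians(35)).as_matrix()
    return Rz,np.array(v[:3])
def f(v):
    Rm,t=T(v); return np.hstack([proj(n,Rm@np.array(p)+t)-np.array(u) for n,p,u in obs])
s=least_squares(f,[440,260,58,0],x_scale=[10,10,10,.1]); print(s.x, s.fun.round(1))
Rm,t=T(s.x); print('grip',Rm@[0,0,40]+t, [proj('top',Rm@np.array(p)+t).round(1) for p in ((0,0,40),(0,75,8),(0,-75,8),(50,95,40),(50,-95,40))])
for n,u,z in (('checkers1',(257,218),32),('cup',(309,219),50),('checkers2',(389,143),32),('opA',(187,125),5),('opB',(213,155),5)): print(n,ray('top',u,z).round())
s,Rt=tool(); print(Rt.round(3))
E
```

```text
pinL [602.3  76.7 207.8] res [-0.6  0.2] [ 0.2 -0.6]
pinR [645.7 -65.7 206.9] res [-1.   0.3] [ 0.3 -0.9]
lidh1 [ 419.8 -221.2   11.4] res [-0.7  0.2] [ 0.1 -0.6]
lidh2 [ 428.8 -370.6   11.9] res [-0.9  0.2] [ 0.1 -0.7]
grip [450.8 292.2  95.8] res [-0.7  0.2] [ 0.1 -0.8]
(261, 145.7) [601.3  77.2 205. ]
(312, 132.5) [643.6 -65.  205. ]
(357.5, 223.5) [ 418.1 -221.1   10. ]
(405.3, 221.8) [ 426.9 -370.6   10. ]
(350, 207.5) [ 468.3 -197.7   10. ]
(410.5, 205.8) [ 478.2 -388.1   10. ]
(413.3, 237.5) [ 378.1 -394.4   10. ]
(352.5, 239.8) [ 366.7 -205.3   10. ]
[4.76038915e+02 3.01914830e+02 5.63431187e+01 1.08161063e-01] [ 0.4 -1.5  0.4 -2.3  0.9  0.4 -0.8  0.  -4.4 -2.7  0.7  2.4 -0.3  0.9]
grip [453.22992962 299.43812007  89.10920048] [array([186.2, 203.7]), array([162.6, 201.5]), array([212.3, 197.4]), array([151. , 190.9]), array([216.1, 185.5])]
checkers1 [425.  91.  32.]
cup [422. -68.  50.]
checkers2 [ 675. -319.   32.]
opA [728. 329.   5.]
opB [630. 240.   5.]
[[-0.905  0.426 -0.001]
 [ 0.426  0.905 -0.001]
 [ 0.    -0.001 -1.   ]]
```

Call:
arm_command(
  linear=[
    [-0.036, -0.008, 0],
    [-0.036, -0.008, 0],
    [-0.036, -0.008, 0],
    [-0.036, -0.008, 0],
    [-0.036, -0.008, 0],
    [-0.036, -0.008, 0],
    [-0.036, -0.008, 0],
    [-0.031, -0.0075, 0],
    [0, 0, 0],
    [0, 0, 0],
    [0, 0, 0],
    [0, 0, 0],
  ],
  roll=[0, 0, 0, 0, 0, 0, 0, 0, -7.85, -7.85, -7.85, -7.85],
  claw=[0.06, 0.06, 0.06, 0.06, 0.06, 0.06, 0.06, 0.06, 0.06, 0.06, 0.06, 0.06],
)

```text
t: 1.35
tcp_pos: [452.5, 296.9, 226.3]
tcp_rot: [-0.0, -0.057, 0.998, -0.0]
ft_force: [-0.1, 0.0, -0.5]
grip_width: 60.0
```

Call:
arm_command(
  linear=[
    [0, 0, 0],
    [0, 0, 0],
  ],
  roll=[0, 0],
  claw=[0.06, 0.06],
)

```text
t: 1.55
tcp_pos: [452.4, 297.1, 226.6]
tcp_rot: [-0.0, -0.052, 0.999, -0.0]
ft_force: [0.6, -0.4, -0.2]
grip_width: 60.2
```

```bash
cat >> h.py <<'E'
def snapw(name):
    s,Rt=tool(); im=get_image('wrist'); cv2.imwrite(f'pics/{name}.png',im); np.savez(f'pics/{name}.npz',R=Rt,p=s['tcp_pos'])
    print(s['t'],s['tcp_pos'].round(1),'yaw',round(float(np.degrees(np.arctan2(-Rt[0,1],Rt[1,1]))),2),'ft',s['ft_force'].round(1),'w',round(s['grip_width'],1),'j',s['joint_positions'].round(2))
def wcam(name):
    d=np.load(f'pics/{name}.npz'); m=camera_model('wrist'); T=m['T_tool_cam']
    return m['mtx'], d['R']@T[:3,:3], d['R']@T[:3,3]+d['p']
def wray(name,uv,z):
    K,A,c=wcam(name); d=A@np.linalg.inv(K)@np.array([uv[0],uv[1],1.]); return c+d*(z-c[2])/d[2]
def wproj(name,p):
    K,A,c=wcam(name); q=K@(A.T@(np.asarray(p,float)-c)); return q[:2]/q[2]
E
python3 - <<'E'
from h import *
snapw('w1')
E
```

```text
1.55 [452.4 297.1 226.6] yaw 5.99 ft [ 0.6 -0.4 -0.2] w 60.2 j [ 0.44  0.37  1.48  0.    1.29 -1.24]
```

View pics/w1.png

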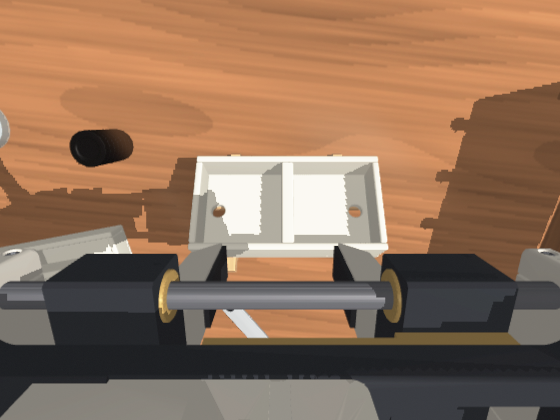

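```bash
python3 - <<'E'
from h import *
crop('pics/w1.png',180,145,215,115,4-1,'pics/w1c.png')
crop('pics/w1.png',240,145,100,115,6,'pics/w1d.png')
E
```

```text
(no output)
```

View pics/w1c.png

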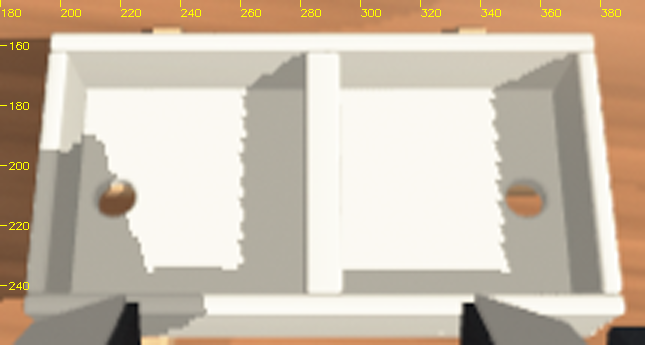

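View pics/w1d.png

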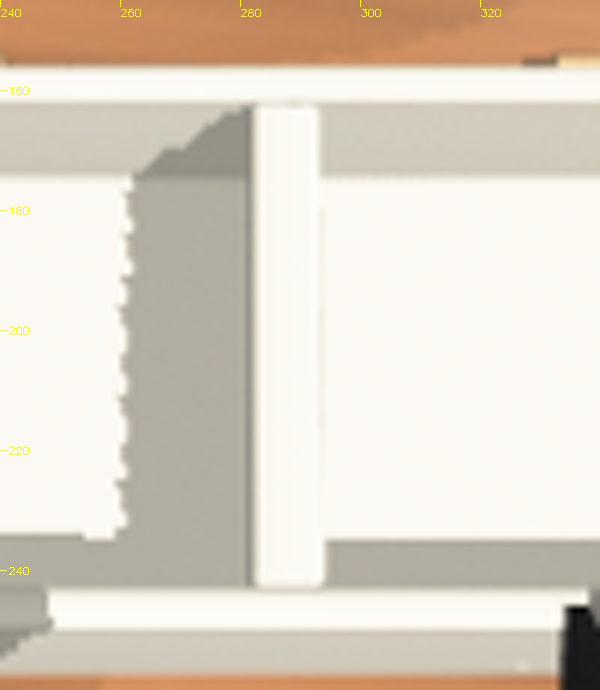

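```bash
python3 - <<'E'
from h import *
from scipy.optimize import least_squares
obs=[((-50,-95,40),(196.7,156.3)),((-50,95,40),(378,156.3)),((50,95,40),(387.3,249.7)),((50,-95,40),(188.2,249.5)),((-43,0,40),(287.8,162)),((43,0,40),(288.4,242.5)),((0,-75,8),(218.7,211)),((0,75,8),(355.3,211))]
side=[((50,95,40),(255.4,140)),((-50,95,40),(237,160)),((50,-95,40),(284.4,173)),((-50,-95,40),(257,189)),((0,0,40),(257.3,164))]
def T(v):
    return R.from_euler('z',v[3]).as_matrix()@R.from_euler('y',-v[4]).as_matrix(),np.array(v[:3])
def f(v,ti=True):
    v=list(v)
    Rm,t=T(v); a=[wproj('w1',Rm@np.array(p)+t)-np.array(u) for p,u in obs]
    return np.hstack(a+[[ (v[4]-np.radians(35))*100]])
s=least_squares(f,[475,302,58,0.1,.61],x_scale=[10,10,10,.1,.1]); v=s.x; print(v.round(3),'yaw',np.degrees(v[3]),'tilt',np.degrees(v[4])); print(s.fun.round(1))
Rm,t=T(v); print('grip',Rm@[0,0,40]+t,'com',Rm@[0,0,15]+t); print([ (proj('side',Rm@np.array(p)+t)-u).round(1) for p,u in side])
E
```

```text
[4.73432e+02 3.06918e+02 5.56160e+01 1.04000e-01 6.10000e-01] yaw 5.945294888450435 tilt 34.92843816345869
[ 0.6 -0.3 -0.6  0.   0.9  0.2 -0.1  0.2 -0.4  0.1 -0.3  0.1  0.2 -0.3
 -0.3 -0.1 -0.1]
grip [450.65307683 304.54561822  88.41037022] com [464.88990819 306.0282276   67.91367532]
[array([-0.1, -0.1]), array([-1.8, -0.6]), array([-5.8, -3.2]), array([-0.7,  1.8]), array([-1.5,  0.4])]
```

Call:
arm_command(
  linear=[
    [-0.0036, 0.0077, 0.02],
    [0, 0, 0.03],
    [0, 0, 0.03],
    [0, 0, 0.03],
    [0, 0, 0.015],
    [0, 0, 0],
  ],
  roll=[0, 0, 0, 0, 0, 0],
  claw=[0.05, 0.05, 0.05, 0.05, 0.05, 0.05],
)

```text
t: 2.2
tcp_pos: [453.9, 304.5, 99.5]
tcp_rot: [-0.002, -0.053, 0.999, -0.001]
ft_force: [0.3, -0.5, 0.4]
grip_width: 50.0
```

```bash
python3 - <<'E'
from h import *
snapw('w2')
cv2.imwrite('pics/sd2.png',get_image('side'));crop('pics/sd2.png',200,110,130,100,6,'pics/sd2c.png')
E
```

```text
2.2 [453.9 304.5  99.5] yaw 6.08 ft [ 0.3 -0.5  0.4] w 50.0 j [ 0.45  0.52  1.63  0.    1.   -1.23]
```

View pics/w2.png

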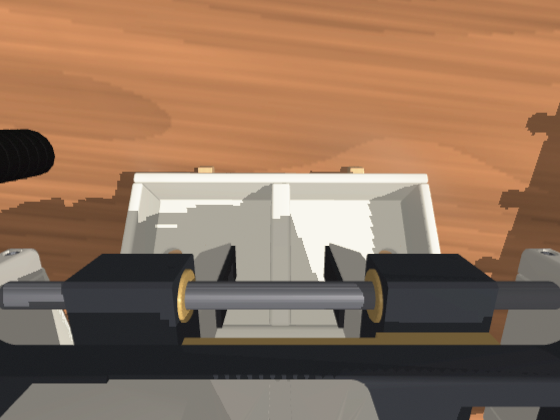

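View pics/sd2c.png

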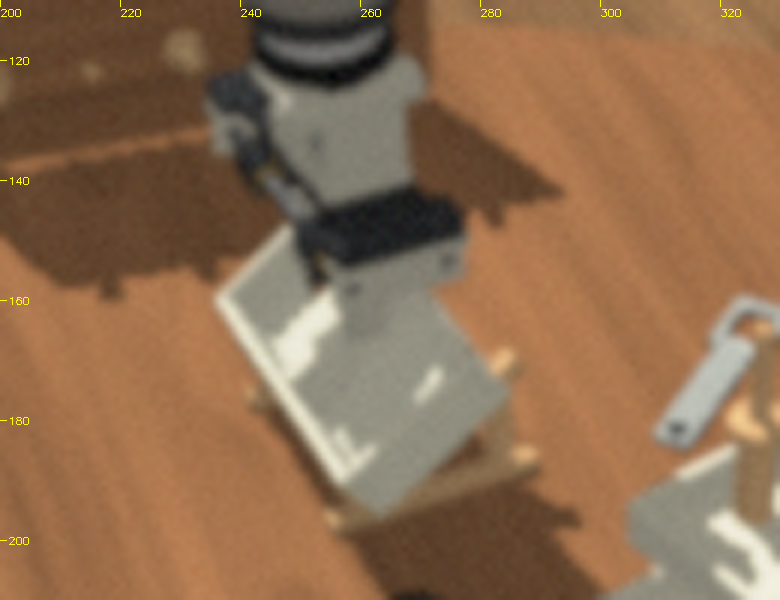

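Call:
arm_command(
  linear=[
    [0, 0, 0.015],
    [0, 0, 0.012],
    [0, 0, 0.009],
    [0, 0, 0],
    [0, 0, 0],
    [0, 0, 0],
    [0, 0, 0],
    [0, 0, 0],
    [0, 0, 0],
  ],
  roll=[0, 0, 0, 0, 0, 0, 0, 0, 0],
  claw=[0.05, 0.05, 0.05, 0.03, 0.01, 0.005, 0.005, 0.005, 0.005],
  force=20,
)

```text
t: 3.2
tcp_pos: [455.5, 305.2, 66.1]
tcp_rot: [0.0, -0.054, 0.999, 0.0]
ft_force: [0.3, -1.0, 1.1]
grip_width: 12.0
```

Call:
arm_command(
  linear=[
    [0, 0, -0.004],
    [0, 0, -0.01],
    [0, 0, -0.02],
    [0, 0, -0.03],
    [0, 0, -0.03],
    [0, 0, -0.03],
    [0, 0, 0],
    [0, 0, 0],
  ],
  roll=[0, 0, 0, 0, 0, 0, 0, 0],
  claw=[0.005, 0.005, 0.005, 0.005, 0.005, 0.005, 0.005, 0.005],
)

```text
t: 4.0
tcp_pos: [454.9, 305.0, 189.5]
tcp_rot: [-0.0, -0.054, 0.999, 0.0]
ft_force: [0.7, 0.2, -6.5]
grip_width: 11.9
```

```bash
python3 - <<'E'
from h import *
snapw('w3')
cv2.imwrite('pics/sd3.png',get_image('side'));crop('pics/sd3.png',200,80,130,120,5,'pics/sd3c.png')
E
```

```text
4.0 [454.9 305.  189.5] yaw 6.21 ft [ 0.7  0.2 -6.5] w 11.9 j [ 0.45  0.42  1.52  0.    1.21 -1.23]
```

View pics/w3.png

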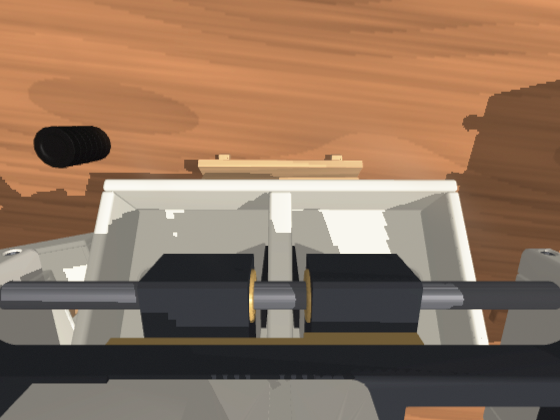

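View pics/sd3c.png

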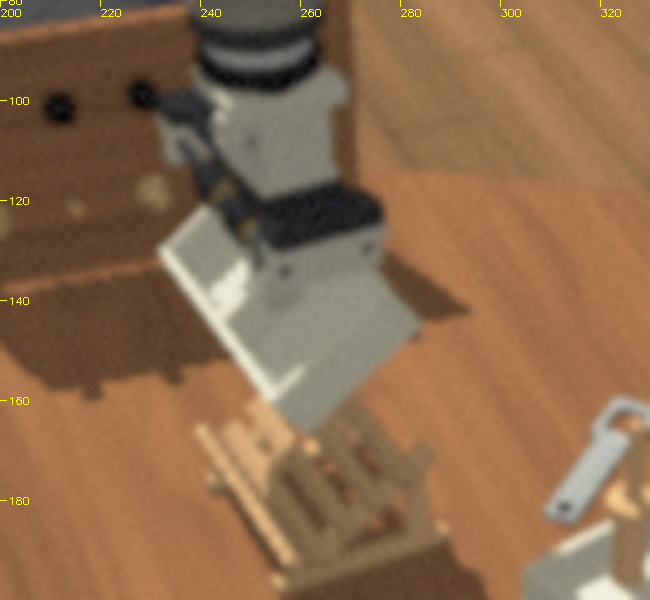

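Call:
arm_command(
  linear=[
    [0.015, 0, 0],
    [0.035, 0.001, 0],
    [0.035, 0, 0],
    [0.035, 0, 0],
    [0.025, 0, 0],
    [0.01, 0, 0.01],
    [0, 0, 0.03],
    [0, 0, 0.04],
    [0, 0, 0.035],
    [0, 0, 0.02],
    [0, 0, 0.008],
    [0, 0, 0],
  ],
  roll=[0, 0, 0, 0, 0, 0, 0, 0, 0, 0, 0, 0],
  claw=[0.005, 0.005, 0.005, 0.005, 0.005, 0.005, 0.005, 0.005, 0.005, 0.005, 0.005, 0.005],
)

```text
t: 5.3
tcp_pos: [300.2, 288.8, 45.4]
tcp_rot: [-0.002, -0.054, 0.999, -0.001]
ft_force: [-0.4, 0.4, -4.5]
grip_width: 11.7
```

```bash
python3 - <<'E'
from h import *
s,_=tool(); print(s['t'],s['tcp_pos'],s['ft_force'],s['ft_torque'])
cv2.imwrite('pics/sd4.png',get_image('side'));crop('pics/sd4.png',140,110,160,120,5,'pics/sd4c.png')
E
```

```text
5.3 [300.15293539 288.79778832  45.43487621] [-0.40314572  0.39323933 -4.54614211] [0.07669437 0.11285399 0.00650994]
```

View pics/sd4c.png

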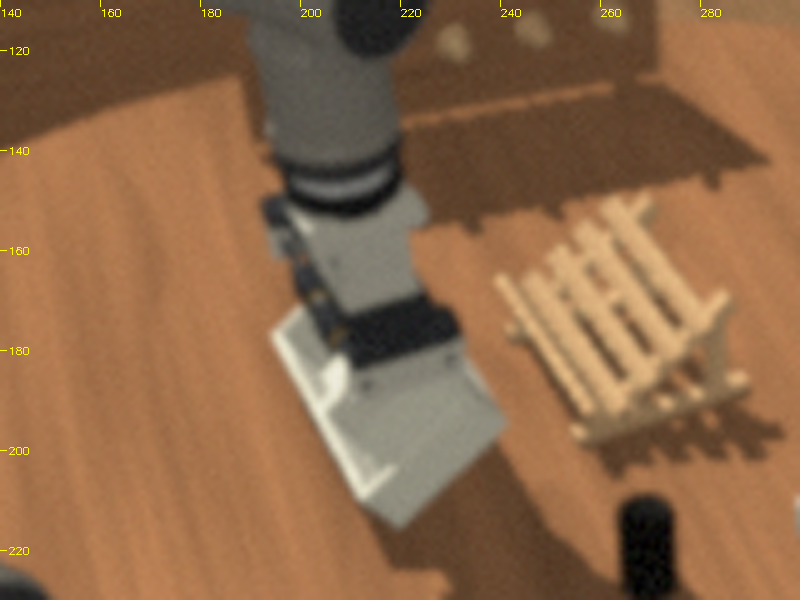

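Call:
arm_command(
  linear=[
    [0, 0, 0.003],
    [0, 0, 0.003],
    [0, 0, 0.003],
    [0, 0, 0.003],
    [0, 0, 0.002],
    [0, 0, 0],
  ],
  roll=[0, 0, 0, 0, 0, 0],
  claw=[0.005, 0.005, 0.005, 0.005, 0.005, 0.005],
  force=12,
)

```text
t: 5.95
tcp_pos: [303.9, 290.3, 33.9]
tcp_rot: [0.003, -0.054, 0.999, 0.001]
ft_force: [4.9, -2.3, 3.9]
grip_width: 11.8
```

Call:
arm_command(
  linear=[
    [0, 0, 0.003],
    [0, 0, 0.003],
    [0, 0, 0.003],
    [0, 0, 0.002],
    [0, 0, 0],
  ],
  roll=[0, 0, 0, 0, 0],
  claw=[0.005, 0.005, 0.005, 0.005, 0.005],
)

```text
t: 6.45
tcp_pos: [302.7, 290.3, 22.4]
tcp_rot: [0.002, -0.054, 0.999, 0.001]
ft_force: [3.8, 0.7, 0.7]
grip_width: 11.8
```

```bash
python3 - <<'E'
from h import *
s,_=tool(); print(s['t'],s['tcp_pos'],s['ft_force'],s['ft_torque'])
cv2.imwrite('pics/sd5.png',get_image('side'));crop('pics/sd5.png',140,110,160,120,5,'pics/sd5c.png')
E
```

```text
6.45 [302.73760291 290.31593003  22.41042506] [3.81171087 0.6937555  0.7362778 ] [ 2.03893838e-01 -4.63088782e-01  5.96811274e-05]
```

View pics/sd5c.png

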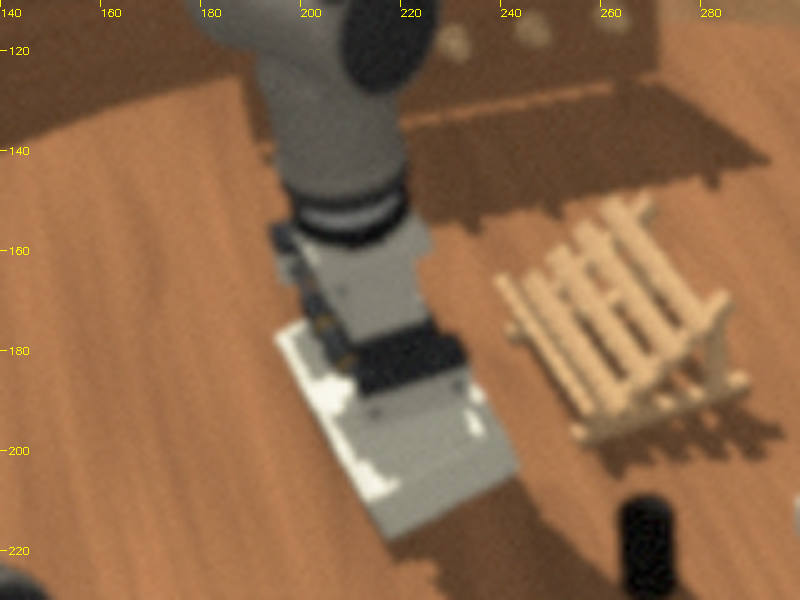

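Call:
arm_command(
  linear=[
    [0, 0, 0.002],
    [0, 0, 0.002],
    [0, 0, 0.002],
    [0, 0, 0],
  ],
  roll=[0, 0, 0, 0],
  claw=[0.005, 0.005, 0.005, 0.005],
)

```text
t: 6.9
tcp_pos: [300.2, 289.0, 15.1]
tcp_rot: [-0.001, -0.054, 0.999, -0.0]
ft_force: [0.8, 0.8, -3.4]
grip_width: 12.1
```

```bash
python3 - <<'E'
from h import *
s,_=tool(); print(s['t'],s['tcp_pos'],s['ft_force'],s['ft_torque'])
cv2.imwrite('pics/sd6.png',get_image('side'));crop('pics/sd6.png',140,110,160,120,5,'pics/sd6c.png')
E
```

```text
6.9 [300.22857104 288.99497308  15.14200418] [ 0.84051344  0.84849175 -3.36483226] [ 0.15495123 -0.08770896 -0.04916315]
```

View pics/sd6c.png

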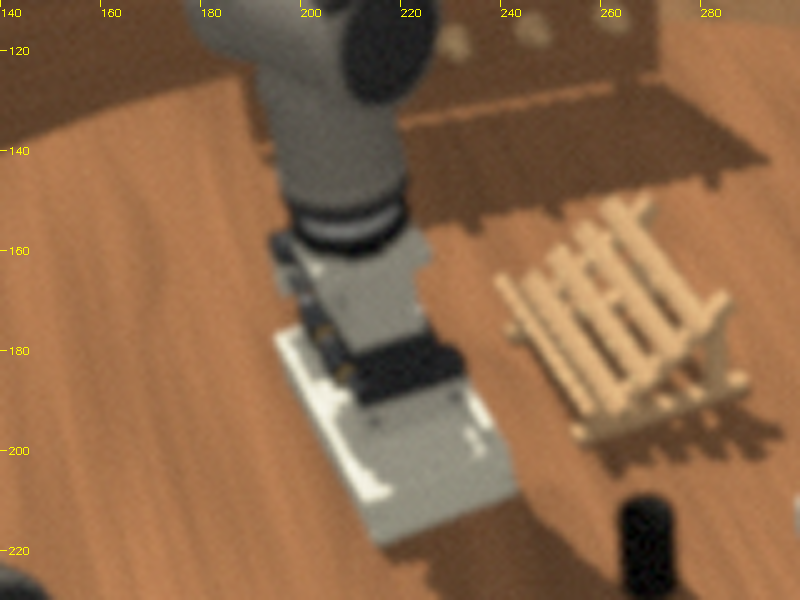

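Call:
arm_command(
  linear=[
    [0, 0, 0.001],
    [0, 0, 0],
    [0, 0, 0],
    [0, 0, 0],
    [0, 0, -0.02],
    [0, 0, -0.04],
    [0, 0, -0.05],
    [0, 0, -0.04],
    [0, 0, 0],
    [0, 0, 0],
  ],
  roll=[0, 0, 0, 0, 0, 0, 0, 0, 0, 0],
  claw=[0.012, 0.016, 0.04, 0.045, 0.045, 0.045, 0.045, 0.045, 0.045, 0.045],
)

```text
t: 7.95
tcp_pos: [301.2, 289.5, 165.4]
tcp_rot: [0.001, -0.054, 0.999, 0.001]
ft_force: [-1.6, -1.1, -0.2]
grip_width: 45.2
```

```bash
python3 - <<'E'
from h import *
snapw('w7')
cv2.imwrite('pics/sd7.png',get_image('side'));crop('pics/sd7.png',140,110,160,120,5,'pics/sd7c.png')
E
```

```text
7.95 [301.2 289.5 165.4] yaw 6.21 ft [-1.6 -1.1 -0.2] w 45.2 j [ 0.58  0.21  1.89  0.    1.03 -1.1 ]
```

View pics/w7.png

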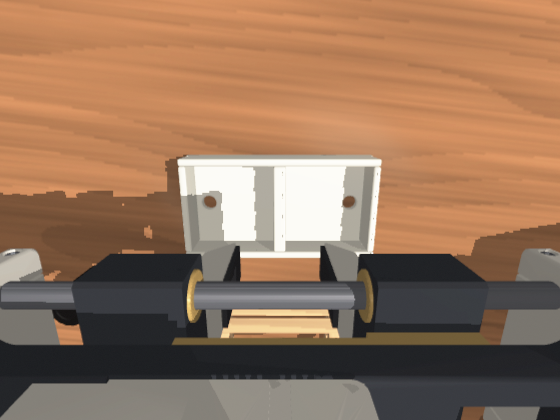

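View pics/sd7c.png

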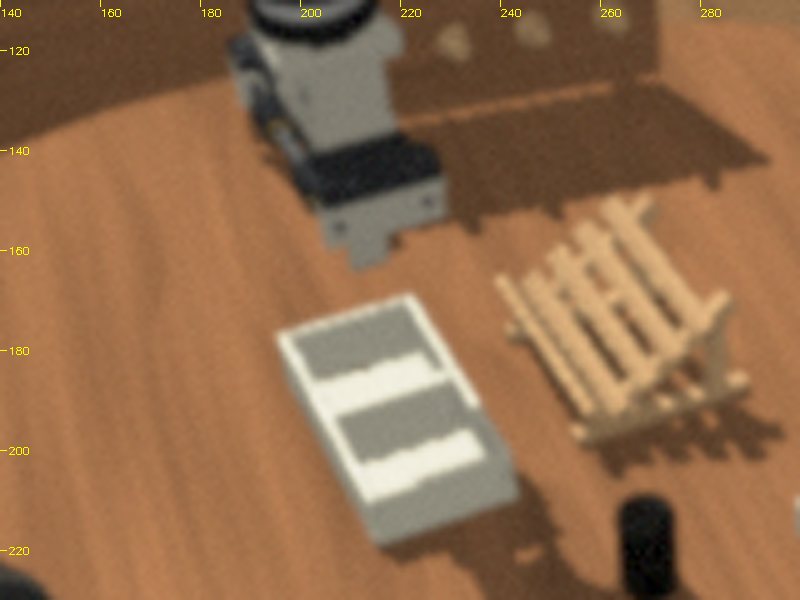

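```bash
python3 - <<'E'
from h import *
crop('pics/w7.png',165,145,230,120,3,'pics/w7c.png')
E
```

```text
(no output)
```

View pics/w7c.png

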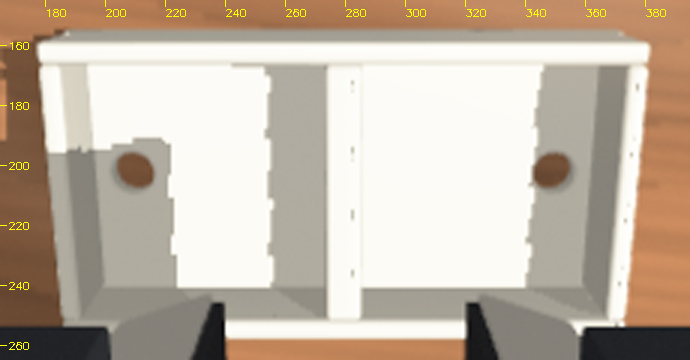

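```bash
python3 - <<'E'
from h import *
from scipy.optimize import least_squares
obs=[((-50,-95,40),(177.7,159)),((-50,95,40),(381.3,159)),((50,95,40),(372.5,257.3)),((50,-95,40),(185.7,257.3)),((-43,0,40),(279.8,166.3)),((43,0,40),(279.7,251.7)),((0,-75,8),(210,201.7)),((0,75,8),(349,201.7))]
def T(v): return R.from_euler('z',v[3]).as_matrix()@R.from_euler('y',-v[4]).as_matrix(),np.array(v[:3])
def f(v):
    Rm,t=T(v); return np.hstack([wproj('w7',Rm@np.array(p)+t)-np.array(u) for p,u in obs])
s=least_squares(f,[300,289,0,0.1,0],x_scale=[10,10,10,.1,.1]); v=s.x; print(v.round(3),'yaw',np.degrees(v[3:])); print(s.fun.round(1))
E
```

```text
[ 3.07874e+02  2.89739e+02 -2.36200e+00  1.08000e-01  2.00000e-03] yaw [6.1815523  0.10026971]
[-0.3 -0.3  0.3 -0.1 -0.2  0.1  0.8  0.1 -0.2  0.  -0.2 -0.6 -0.2  0.4
  0.1  0.5]
```

Call:
arm_command(
  linear=[
    [0, 0, -0.05],
    [0, 0, -0.05],
    [-0.03, -0.034, -0.02],
    [-0.031, -0.035, -0.02],
    [-0.031, -0.035, -0.02],
    [-0.031, -0.035, 0],
    [-0.031, -0.035, 0],
    [-0.031, -0.035, 0],
    [-0.031, -0.035, 0],
    [-0.031, -0.035, 0],
    [-0.031, -0.035, 0],
    [0, 0, 0],
  ],
  roll=[0, 0, 0, 0, 0, 0, 0, 0, 0, 0, -5.5, -5.2],
  claw=[0.045, 0.045, 0.045, 0.045, 0.045, 0.045, 0.045, 0.045, 0.045, 0.045, 0.045, 0.045],
)

```text
t: 9.25
tcp_pos: [612.8, 3.8, 318.9]
tcp_rot: [-0.003, -0.146, 0.989, 0.0]
ft_force: [-1.2, -0.7, -0.7]
grip_width: 44.8
```

Call:
arm_command(
  linear=[
    [0, 0, 0],
    [0, 0, 0],
    [0, 0, 0],
  ],
  roll=[0, 0, 0],
  claw=[0.045, 0.045, 0.045],
)

```text
t: 9.55
tcp_pos: [609.7, 9.2, 323.8]
tcp_rot: [-0.0, -0.147, 0.989, 0.0]
ft_force: [-1.2, 1.0, 0.1]
grip_width: 44.9
```

```bash
python3 - <<'E'
from h import *
snapw('w8'); 
E
```

```text
9.55 [609.7   9.2 323.8] yaw 16.86 ft [-1.2  1.   0.1] w 44.9 j [-0.11  0.46  1.08  0.    1.6  -1.98]
```

View pics/w8.png

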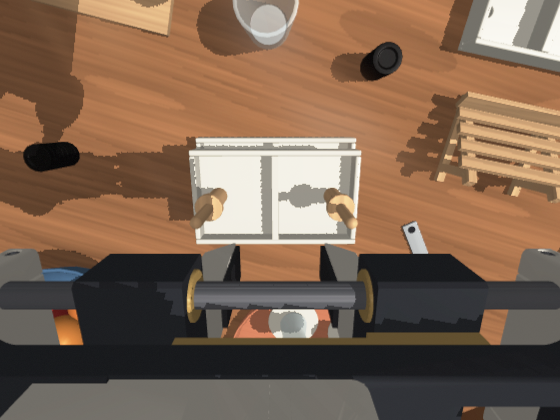

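```bash
python3 - <<'E'
from h import *
crop('pics/w8.png',180,130,190,125,4,'pics/w8c.png')
E
```

View pics/w8c.png

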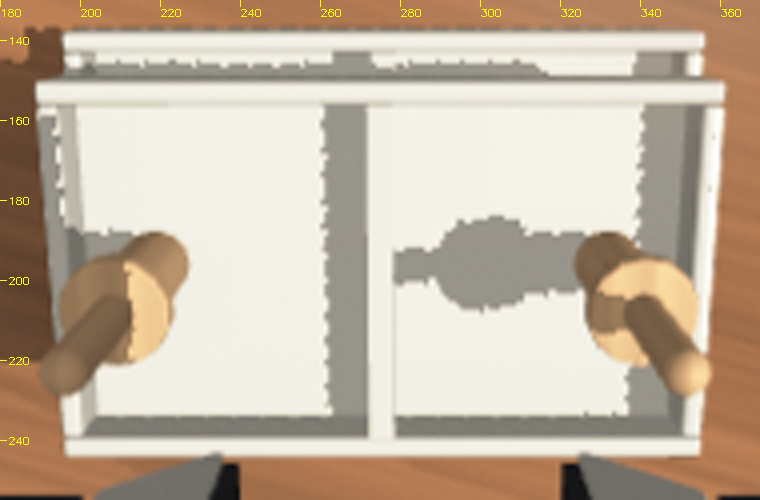

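```bash
python3 - <<'E'
from h import *
from scipy.optimize import least_squares
obs=[((0,-75,202),(196,222.5)),((0,75,202),(352.3,223)),((0,-75,150),(209,207.5)),((0,75,150),(340.5,207.8)),((-61,-105,108),(189,150.5)),((-61,105,108),(361,150.5)),((61,-105,108),(196.5,243.7)),((61,105,108),(355,243.7))]
def f(v):
    Rm=R.from_euler('z',v[3]).as_matrix(); return np.hstack([wproj('w8',Rm@np.array(p)+v[:3])-np.array(u) for p,u in obs])
s=least_squares(f,[624,5,0,0.3],x_scale=[10,10,10,.1]); v=s.x; print(v.round(3),'yaw',np.degrees(v[3:])); print(s.fun.round(1))
# side/top check
for p in ((0,75,208),(0,-75,208)):
    q=R.from_euler('z',v[3]).as_matrix()@np.array(p)+v[:3]; print(q.round(1),proj('side',q).round(1),proj('top',q).round(1))
E
```

```text
[ 6.27673e+02  8.74000e+00 -1.41400e+00  2.94000e-01] yaw [16.87179408]
[ 1.  -0.1 -1.  -0.5 -0.2  0.5  0.4  0.3 -0.5 -0.3  0.8 -0.2 -0.4  0.2
 -0.2  0.2]
[605.9  80.5 206.6] [327.1 164.1] [259.9 143.9]
[649.4 -63.  206.6] [364.  190.9] [311.3 130.3]
```

Call:
arm_command(
  linear=[
    [0, 0, 0],
  ],
  roll=[0],
  claw=[0.045],
)

```text
t: 9.7
tcp_pos: [609.9, 9.1, 324.5]
tcp_rot: [0.0, -0.147, 0.989, -0.0]
ft_force: [-0.0, 0.6, -0.7]
grip_width: 45.1
```

```bash
python3 - <<'E'
from h import *
snapw('w9'); s,_=tool();print(s['tcp_pos'])
a=cv2.imread('pics/w8.png');b=cv2.imread('pics/w9.png');print(cv2.absdiff(a,b).mean(), cv2.phaseCorrelate(np.float32(a[130:250,180:370,1]),np.float32(b[130:250,180:370,1])))
E
```

```text
9.7 [609.9   9.1 324.5] yaw 16.92 ft [-0.   0.6 -0.7] w 45.1 j [-0.11  0.46  1.08  0.    1.6  -1.98]
[609.92188107   8.95747334 324.52690358]
1.5951190476190475 ((0.12762088805710903, -0.4110306475341261), 1.0168531730771064)
```

Call:
arm_command(
  linear=[
    [0.01, 0.0175, 0],
    [0.0218, 0.0375, 0],
    [0.0219, 0.0376, 0],
    [0.0219, 0.0376, 0],
    [0.0219, 0.0376, 0],
    [0.0219, 0.0376, 0],
    [0.0219, 0.0376, 0],
    [0.0219, 0.0376, 0.02],
    [0.0219, 0.0376, 0.02],
    [0.0223, 0.0382, 0.02],
    [0, 0, 0.04],
    [0, 0, 0.04],
  ],
  roll=[0, 0, 0, 0, 0, 0, 0, 0, 0, 0, 5.4, 5.3],
  claw=[0.045, 0.045, 0.045, 0.045, 0.045, 0.045, 0.045, 0.045, 0.045, 0.045, 0.045, 0.045],
)

```text
t: 10.95
tcp_pos: [307.1, 290.4, 184.0]
tcp_rot: [0.002, -0.054, 0.999, 0.001]
ft_force: [1.6, 0.7, -1.1]
grip_width: 45.1
```

Call:
arm_command(
  linear=[
    [0, 0, 0],
    [0, 0, 0],
  ],
  roll=[0, 0],
  claw=[0.045, 0.045],
)

```text
t: 11.15
tcp_pos: [308.3, 289.2, 185.0]
tcp_rot: [0.0, -0.055, 0.998, 0.0]
ft_force: [0.5, 0.8, 1.1]
grip_width: 44.9
```

```bash
python3 - <<'E'
from h import *
snapw('w10')
crop('pics/w10.png',165,145,230,120,3,'pics/w10c.png')
E
```

```text
11.15 [308.3 289.2 185. ] yaw 6.34 ft [0.5 0.8 1.1] w 44.9 j [ 0.57  0.2   1.85  0.    1.09 -1.11]
```

View pics/w10c.png

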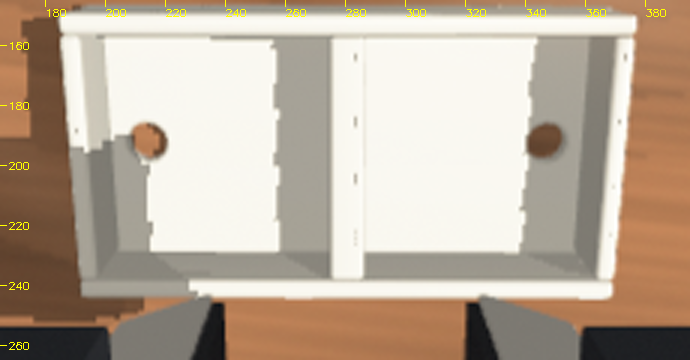

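Call:
arm_command(
  linear=[
    [0, 0, 0.03],
    [0, 0, 0.045],
    [0, 0, 0.045],
    [0, 0, 0.03],
    [0, 0, 0.015],
    [0, 0, 0.006],
    [0, 0, 0],
    [0, 0, 0],
    [0, 0, 0],
    [0, 0, 0],
    [0, 0, 0],
  ],
  roll=[0, 0, 0, 0, 0, 0, 0, 0, 0, 0, 0],
  claw=[0.045, 0.045, 0.045, 0.045, 0.045, 0.045, 0.03, 0.015, 0.005, 0.005, 0.005],
  force=40,
)

```text
t: 12.3
tcp_pos: [308.6, 289.4, 13.7]
tcp_rot: [0.001, -0.054, 0.999, 0.001]
ft_force: [0.1, -0.0, 5.2]
grip_width: 12.0
```

Call:
arm_command(
  linear=[
    [0, 0, -0.006],
    [0, 0, -0.02],
    [0, 0, -0.035],
    [0, 0, -0.04],
    [0, 0, -0.04],
    [0, 0, -0.04],
    [0, 0, -0.035],
    [0, 0, -0.015],
    [0, 0, 0],
    [0, 0, 0],
  ],
  roll=[0, 0, 0, 0, 0, 0, 0, 0, 0, 0],
  claw=[0.005, 0.005, 0.005, 0.005, 0.005, 0.005, 0.005, 0.005, 0.005, 0.005],
)

```text
t: 13.3
tcp_pos: [307.4, 288.5, 243.1]
tcp_rot: [-0.001, -0.054, 0.999, -0.001]
ft_force: [-0.8, 0.5, -5.6]
grip_width: 11.4
```

```bash
python3 - <<'E'
from h import *
snapw('w11')
cv2.imwrite('pics/sd11.png',get_image('side'));crop('pics/sd11.png',140,50,160,120,5,'pics/sd11c.png')
E
```

```text
13.3 [307.4 288.5 243.1] yaw 6.2 ft [-0.8  0.5 -5.6] w 11.4 j [ 0.57  0.14  1.75 -0.    1.25 -1.11]
```

View pics/w11.png

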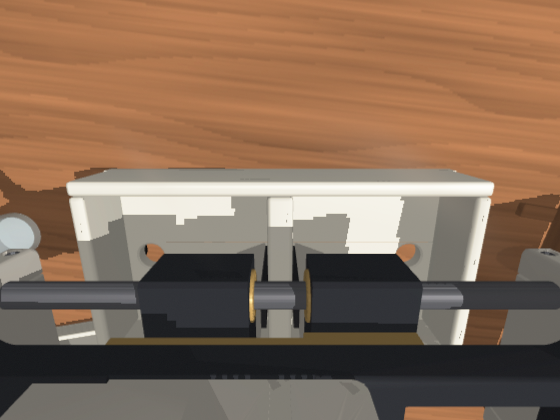

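View pics/sd11c.png

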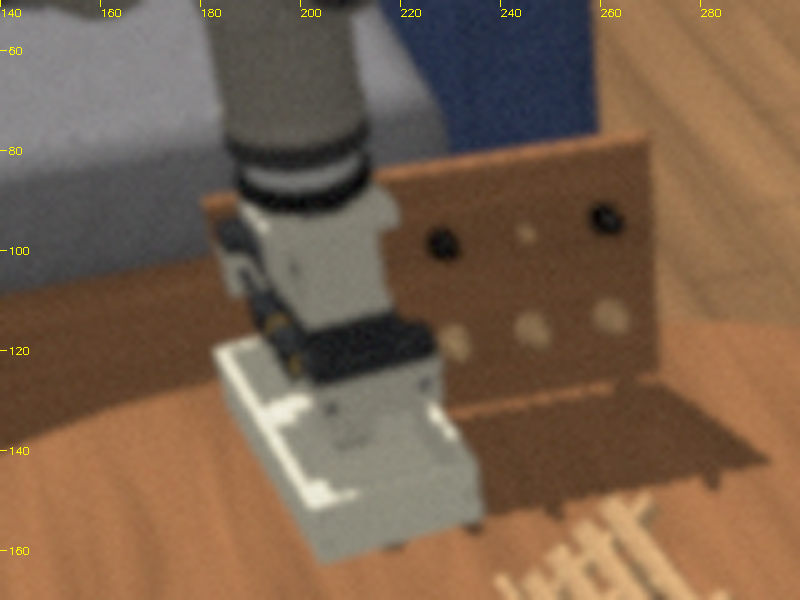

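Call:
arm_command(
  linear=[
    [-0.01, -0.011, 0],
    [-0.02, -0.022, 0],
    [-0.027, -0.029, 0],
    [-0.028, -0.031, 0],
    [-0.028, -0.031, 0],
    [-0.028, -0.031, 0],
    [-0.028, -0.031, 0],
    [-0.028, -0.031, 0],
    [-0.028, -0.031, 0],
    [-0.027, -0.029, 0],
    [-0.02, -0.022, 0],
    [-0.015, -0.015, 0],
  ],
  roll=[0, 0, 0, 0, 0, 0, 0, 0, 0, 0, 0, 0],
  claw=[0.005, 0.005, 0.005, 0.005, 0.005, 0.005, 0.005, 0.005, 0.005, 0.005, 0.005, 0.005],
)

```text
t: 14.6
tcp_pos: [628.0, 5.9, 241.1]
tcp_rot: [-0.002, -0.053, 0.999, 0.0]
ft_force: [0.2, 0.3, -5.2]
grip_width: 11.4
```

Call:
arm_command(
  linear=[
    [0, 0, 0],
    [0, 0, 0],
    [0, 0, 0],
    [0, 0, 0],
  ],
  roll=[-3.6, -4.6, -2.5, 0],
  claw=[0.005, 0.005, 0.005, 0.005],
)

```text
t: 15.0
tcp_pos: [626.8, 7.9, 241.6]
tcp_rot: [-0.002, -0.147, 0.989, 0.001]
ft_force: [-0.5, -0.3, -5.6]
grip_width: 11.6
```

```bash
python3 - <<'E'
from h import *
snapw('w12')
cv2.imwrite('pics/sd12.png',get_image('side'));crop('pics/sd12.png',260,90,150,120,5,'pics/sd12c.png')
cv2.imwrite('pics/tp12.png',get_image('top'));crop('pics/tp12.png',220,80,140,120,5,'pics/tp12c.png')
E
```

```text
15.0 [626.8   7.9 241.6] yaw 16.91 ft [-0.5 -0.3 -5.6] w 11.6 j [-0.11  0.53  1.19  0.    1.43 -1.98]
```

View pics/w12.png

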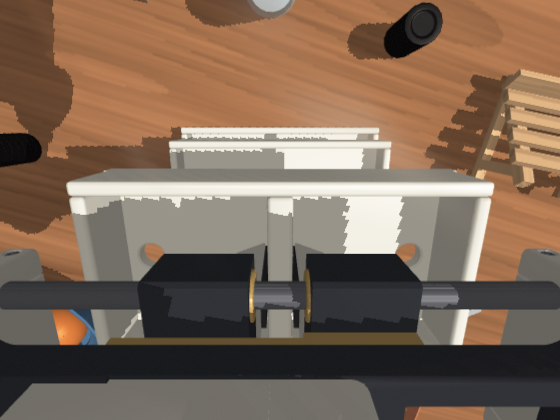

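View pics/sd12c.png

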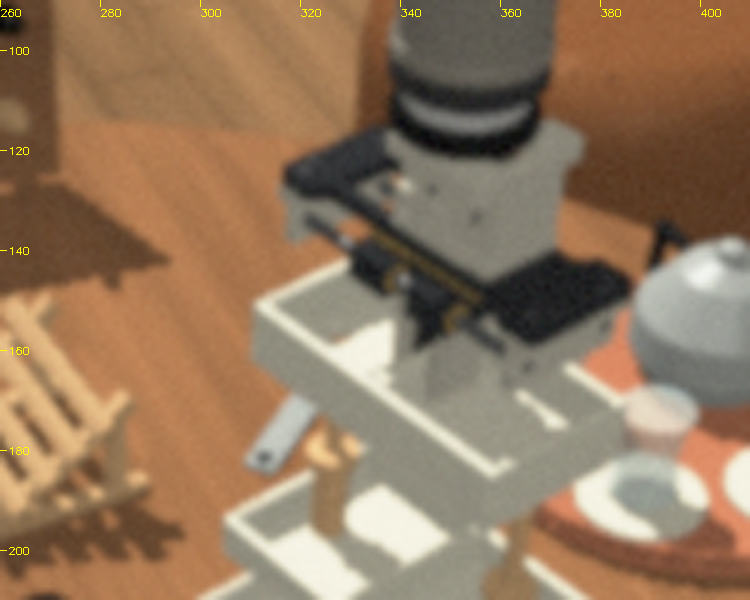

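View pics/tp12c.png

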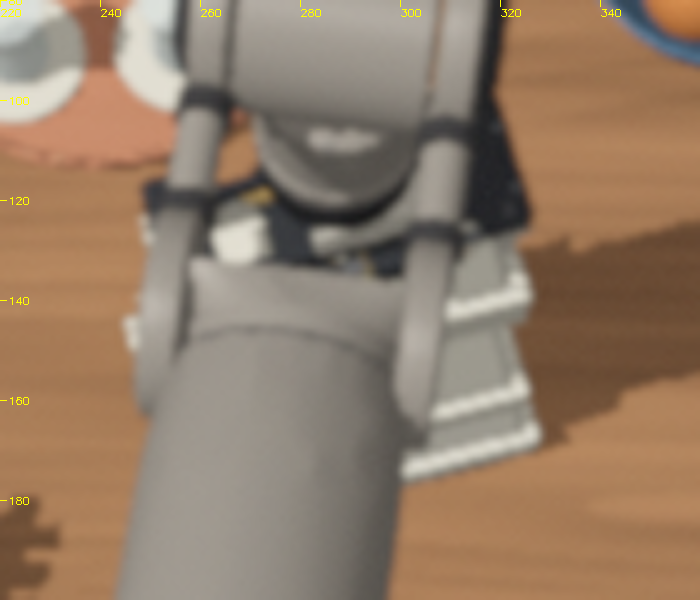

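```bash
python3 - <<'E'
from h import *
crop('pics/w12.png',60,120,200,150,4,'pics/w12a.png')
crop('pics/w12.png',310,120,200,150,4,'pics/w12b.png')
E
```

```text
(no output)
```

View pics/w12a.png

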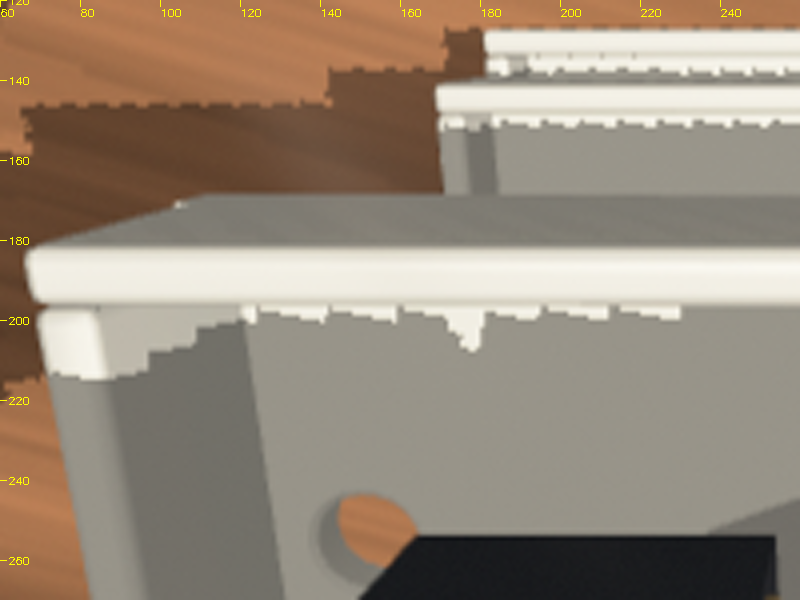

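View pics/w12b.png

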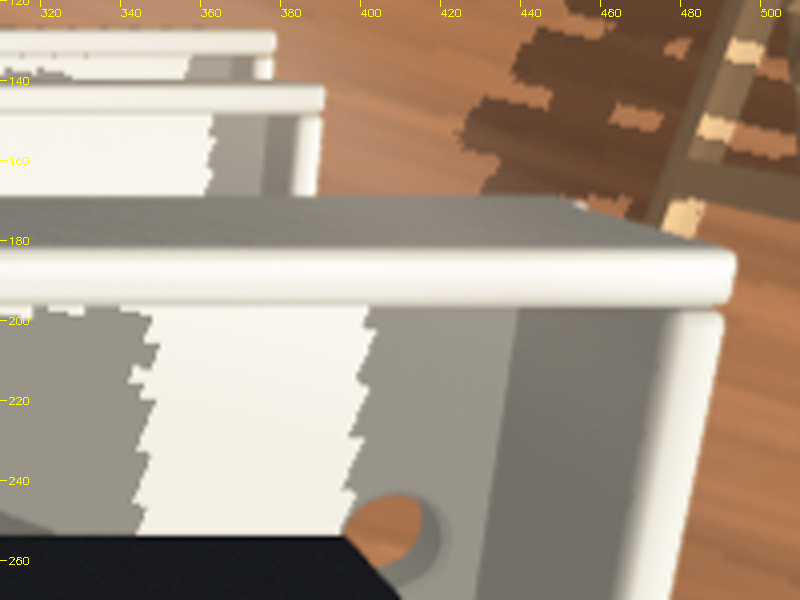

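```bash
python3 - <<'E'
from h import *
from scipy.optimize import least_squares
D=[((-50,-95,40),(66.3,182.5)),((-50,95,40),(494,182.5)),((-50,-95,0),(111.3,168.7)),((-50,95,0),(453.8,169.2)),((0,-75,8),(151.8,255.3)),((0,75,8),(408,255.3)),((-43,0,40),(280.8,196.2))]
S=[((-61,-105,108),(169,141.3)),((-61,105,108),(391,141.3))]
def fd(v):
    Rm=R.from_euler('z',v[3]).as_matrix()@R.from_euler('yx',[v[4],v[5]]).as_matrix(); return np.hstack([wproj('w12',Rm@np.array(p)+v[:3])-np.array(u) for p,u in D])
s=least_squares(fd,[627,8,226,0.3,0,0],x_scale=[10,10,10,.1,.1,.1]); print('dish',s.x[:3].round(2),np.degrees(s.x[3:]).round(2),s.fun.round(1))
for z0 in (0,-1.4,-2.4):
    def fs(v):
        Rm=R.from_euler('z',v[2]).as_matrix(); return np.hstack([wproj('w12',Rm@np.array(p)+np.array([v[0],v[1],z0]))-np.array(u) for p,u in S])
    q=least_squares(fs,[627,8,.3],x_scale=[10,10,.1]); print('stand',z0,q.x[:2].round(2),np.degrees(q.x[2]).round(2),q.fun.round(1))
E
```

```text
dish [625.51   7.51 227.21] [16.96  0.59  0.5 ] [-1.2 -0.6  3.  -0.1  1.8 -0.5 -4.8 -0.7  1.2 -0.2  0.4  0.5 -0.7  1.4]
stand 0 [627.98   8.52] 16.95 [-1.2  0.1  1.2  0.1]
stand -1.4 [628.01   8.53] 16.95 [-0.7  0.1  0.7  0.1]
stand -2.4 [628.02   8.54] 16.95 [-0.3  0.   0.3  0. ]
```

Call:
arm_command(
  linear=[
    [-0.0021, 0.0002, 0.004],
    [0, 0, 0.006],
    [0, 0, 0.004],
    [0, 0, 0],
    [0, 0, 0],
  ],
  roll=[0, 0, 0, 0, 0],
  claw=[0.005, 0.005, 0.005, 0.005, 0.005],
)

```text
t: 15.65
tcp_pos: [629.3, 8.7, 229.9]
tcp_rot: [-0.0, -0.147, 0.989, 0.0]
ft_force: [-0.3, 0.8, -4.8]
grip_width: 11.6
```

```bash
python3 - <<'E'
from h import *
snapw('w13')
im=cv2.imread('pics/w13.png'); a=np.hstack([im[225:275,130:190],im[225:275,375:435]]); cv2.imwrite('pics/w13c.png',cv2.resize(a,None,fx=6,fy=6,interpolation=cv2.INTER_CUBIC))
cv2.imwrite('pics/sd13.png',get_image('side'));crop('pics/sd13.png',290,120,110,90,7,'pics/sd13c.png')
E
```

```text
15.65 [629.3   8.7 229.9] yaw 16.9 ft [-0.3  0.8 -4.8] w 11.6 j [-0.11  0.54  1.2   0.    1.4  -1.97]
```

View pics/w13c.png

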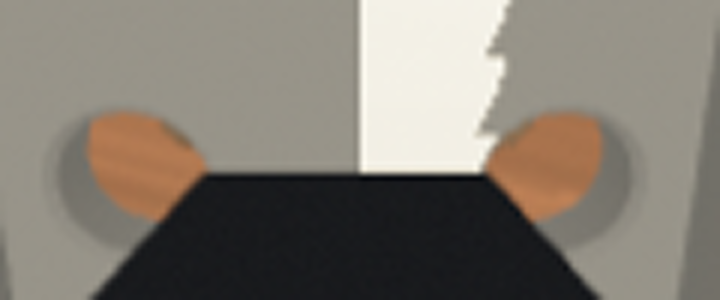

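View pics/sd13c.png

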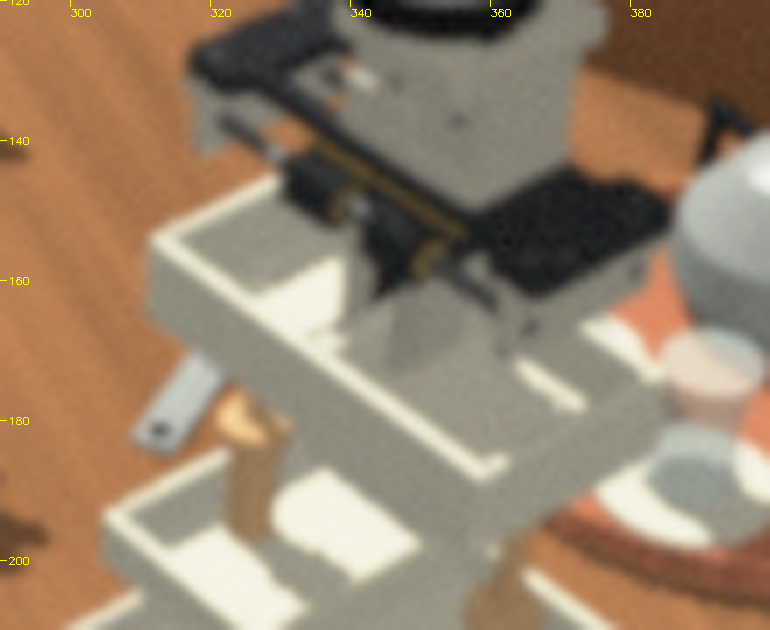

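Call:
arm_command(
  linear=[
    [0, 0, 0.003],
    [0, 0, 0.003],
    [0, 0, 0],
  ],
  roll=[0, 0, 0],
  claw=[0.005, 0.005, 0.005],
)

```text
t: 16.05
tcp_pos: [629.0, 8.7, 223.4]
tcp_rot: [-0.001, -0.147, 0.989, 0.0]
ft_force: [0.7, 0.2, -5.4]
grip_width: 12.2
```

```bash
cat >> h.py <<'E'
def holes(name):
    im=cv2.imread(f'pics/{name}.png'); a=np.hstack([im[225:275,130:190],im[225:275,375:435]]); cv2.imwrite(f'pics/{name}c.png',cv2.resize(a,None,fx=6,fy=6,interpolation=cv2.INTER_CUBIC))
E
python3 - <<'E'
from h import *
snapw('w14'); holes('w14')
v=np.array([627.9,8.6]); y=np.radians(16.9)
for s in (-1,1):
    for z in (200,206.6):
        p=np.array([v[0]-np.sin(y)*75*s, v[1]+np.cos(y)*75*s, z]); print(wproj('w14',p))
E
```

```text
16.05 [629.    8.7 223.4] yaw 16.9 ft [ 0.7  0.2 -5.4] w 12.2 j [-0.11  0.54  1.22  0.    1.39 -1.97]
[163.58168943 244.49173581]
[159.70138384 248.57643183]
[397.64602207 244.55521594]
[401.61421774 248.63709484]
```

View pics/w14c.png

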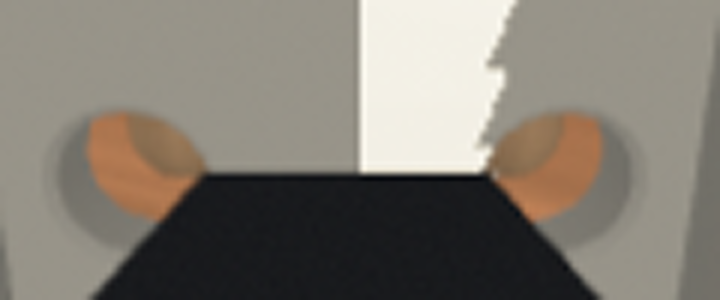

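Call:
arm_command(
  linear=[
    [0, 0, 0.002],
    [0, 0, 0.002],
    [0, 0, 0.001],
    [0, 0, 0],
  ],
  roll=[0, 0, 0, 0],
  claw=[0.005, 0.005, 0.005, 0.005],
)

```text
t: 16.5
tcp_pos: [629.3, 8.7, 218.8]
tcp_rot: [-0.0, -0.147, 0.989, 0.0]
ft_force: [0.3, -0.3, -5.1]
grip_width: 11.4
```

```bash
python3 - <<'E'
from h import *
snapw('w15'); holes('w15')
E
```

```text
16.5 [629.3   8.7 218.8] yaw 16.9 ft [ 0.3 -0.3 -5.1] w 11.4 j [-0.11  0.54  1.22  0.    1.38 -1.97]
```

View pics/w15c.png

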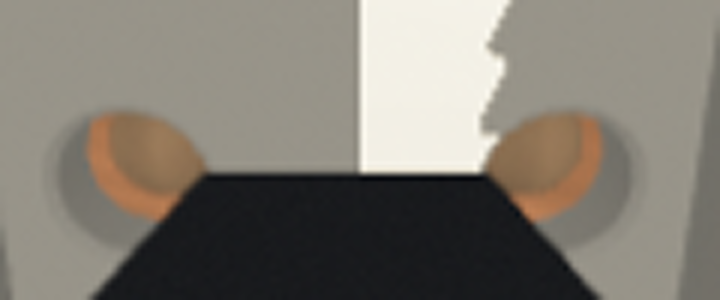

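Call:
arm_command(
  linear=[
    [0, 0, 0.0015],
    [0, 0, 0.0015],
    [0, 0, 0.0015],
    [0, 0, 0.0015],
    [0, 0, 0],
  ],
  roll=[0, 0, 0, 0, 0],
  claw=[0.005, 0.005, 0.005, 0.005, 0.005],
)

```text
t: 17.05
tcp_pos: [629.2, 8.7, 212.7]
tcp_rot: [-0.0, -0.147, 0.989, 0.0]
ft_force: [0.9, 0.5, -6.3]
grip_width: 12.3
```

```bash
python3 - <<'E'
from h import *
snapw('w16'); holes('w16')
E
```

```text
17.05 [629.2   8.7 212.7] yaw 16.9 ft [ 0.9  0.5 -6.3] w 12.3 j [-0.11  0.55  1.23  0.    1.36 -1.97]
```

View pics/w16c.png

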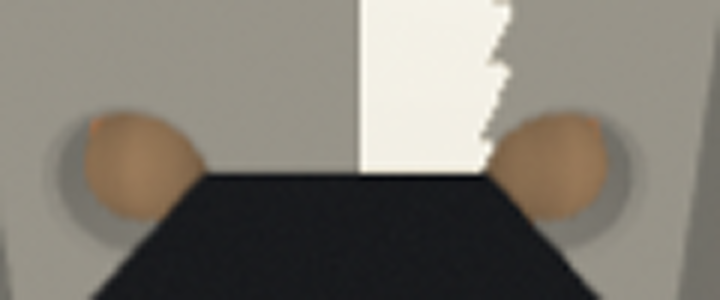

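Call:
arm_command(
  linear=[
    [0, 0, 0.0025],
    [0, 0, 0.0025],
    [0, 0, 0.0025],
    [0, 0, 0.0025],
    [0, 0, 0.0025],
    [0, 0, 0],
  ],
  roll=[0, 0, 0, 0, 0, 0],
  claw=[0.005, 0.005, 0.005, 0.005, 0.005, 0.005],
)

```text
t: 17.7
tcp_pos: [629.1, 8.7, 200.0]
tcp_rot: [-0.0, -0.147, 0.989, 0.0]
ft_force: [-0.6, -0.2, -5.7]
grip_width: 11.7
```

```bash
python3 - <<'E'
from h import *
snapw('w17'); holes('w17')
E
```

```text
17.7 [629.1   8.7 200. ] yaw 16.9 ft [-0.6 -0.2 -5.7] w 11.7 j [-0.11  0.56  1.25  0.    1.33 -1.97]
```

View pics/w17.png

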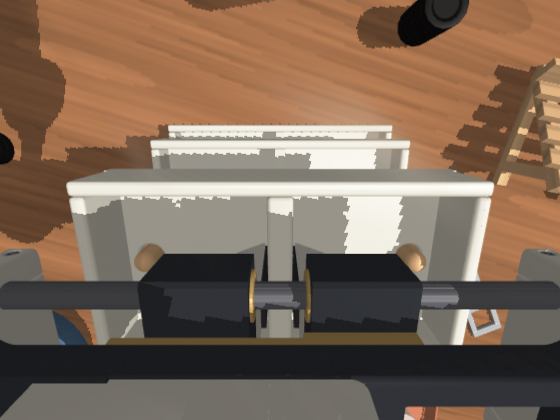

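Call:
arm_command(
  linear=[
    [0, 0, 0.003],
    [0, 0, 0.003],
    [0, 0, 0.003],
    [0, 0, 0.003],
    [0, 0, 0.003],
    [0, 0, 0.003],
    [0, 0, 0.003],
    [0, 0, 0.003],
    [0, 0, 0.003],
    [0, 0, 0.002],
    [0, 0, 0],
  ],
  roll=[0, 0, 0, 0, 0, 0, 0, 0, 0, 0, 0],
  claw=[0.005, 0.005, 0.005, 0.005, 0.005, 0.005, 0.005, 0.005, 0.005, 0.005, 0.005],
)

```text
t: 18.85
tcp_pos: [629.2, 8.7, 171.1]
tcp_rot: [-0.0, -0.147, 0.989, 0.0]
ft_force: [0.1, 0.7, -5.3]
grip_width: 11.3
```

Call:
arm_command(
  linear=[
    [0, 0, 0.001],
    [0, 0, 0.001],
    [0, 0, 0.001],
    [0, 0, 0.001],
    [0, 0, 0.001],
    [0, 0, 0],
  ],
  roll=[0, 0, 0, 0, 0, 0],
  claw=[0.005, 0.005, 0.005, 0.005, 0.005, 0.005],
)

```text
t: 19.45
tcp_pos: [629.3, 8.7, 166.4]
tcp_rot: [-0.0, -0.147, 0.989, 0.0]
ft_force: [-0.4, -0.4, -5.4]
grip_width: 11.7
```

Call:
arm_command(
  linear=[
    [0, 0, 0.001],
    [0, 0, 0.0007],
    [0, 0, 0],
  ],
  roll=[0, 0, 0],
  claw=[0.005, 0.005, 0.005],
)

```text
t: 19.75
tcp_pos: [629.3, 8.7, 164.7]
tcp_rot: [-0.0, -0.147, 0.989, 0.0]
ft_force: [-1.1, 0.7, -6.1]
grip_width: 11.6
```

Call:
arm_command(
  linear=[
    [0, 0, 0.0007],
    [0, 0, 0.0005],
    [0, 0, 0],
  ],
  roll=[0, 0, 0],
  claw=[0.005, 0.005, 0.005],
)

```text
t: 20.05
tcp_pos: [629.4, 8.7, 163.8]
tcp_rot: [0.0, -0.147, 0.989, 0.0]
ft_force: [-0.4, 0.4, -5.0]
grip_width: 11.7
```

Call:
arm_command(
  linear=[
    [0, 0, 0.0005],
    [0, 0, 0],
  ],
  roll=[0, 0],
  claw=[0.005, 0.005],
)

```text
t: 20.25
tcp_pos: [629.4, 8.7, 163.8]
tcp_rot: [0.0, -0.147, 0.989, -0.0]
ft_force: [-1.5, 0.3, -0.8]
grip_width: 11.9
```

Call:
arm_command(
  linear=[
    [0, 0, 0.0005],
    [0, 0, 0],
  ],
  roll=[0, 0],
  claw=[0.005, 0.005],
)

```text
t: 20.45
tcp_pos: [629.4, 8.6, 163.8]
tcp_rot: [0.001, -0.147, 0.989, -0.0]
ft_force: [-4.6, 0.2, 6.2]
grip_width: 12.1
```

```bash
python3 - <<'E'
from h import *
cv2.imwrite('pics/sd18.png',get_image('side'));crop('pics/sd18.png',290,120,110,110,6,'pics/sd18c.png'); s,_=tool(); print(s['ft_torque'],s['ft_force'])
E
```

```text
[ 0.15264142  0.78852512 -0.02481323] [-3.79746451  0.81821548  6.46538048]
```

View pics/sd18c.png

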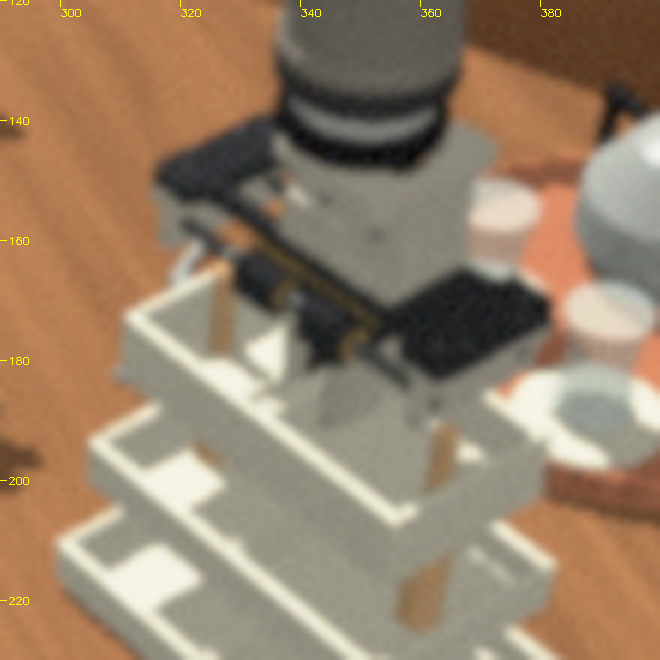

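Call:
arm_command(
  linear=[
    [0, 0, -0.0003],
    [0, 0, 0],
    [0, 0, 0],
    [0, 0, 0],
    [0, 0, -0.01],
    [0, 0, -0.03],
    [0, 0, -0.04],
    [0, 0, -0.04],
    [0, 0, -0.04],
    [0, 0, 0],
    [0, 0, 0],
  ],
  roll=[0, 0, 0, 0, 0, 0, 0, 0, 0, 0, 0],
  claw=[0.012, 0.016, 0.03, 0.035, 0.035, 0.035, 0.035, 0.035, 0.035, 0.035, 0.035],
)

```text
t: 21.6
tcp_pos: [629.7, 8.7, 324.4]
tcp_rot: [0.001, -0.147, 0.989, -0.0]
ft_force: [0.4, -0.1, -1.6]
grip_width: 35.2
```

```bash
python3 - <<'E'
from h import *
snapw('w19')
cv2.imwrite('pics/sd19.png',get_image('side'));crop('pics/sd19.png',290,120,110,110,6,'pics/sd19c.png')
E
```

```text
21.6 [629.7   8.7 324.4] yaw 16.91 ft [ 0.4 -0.1 -1.6] w 35.2 j [-0.11  0.5   1.01  0.    1.62 -1.97]
```

View pics/w19.png

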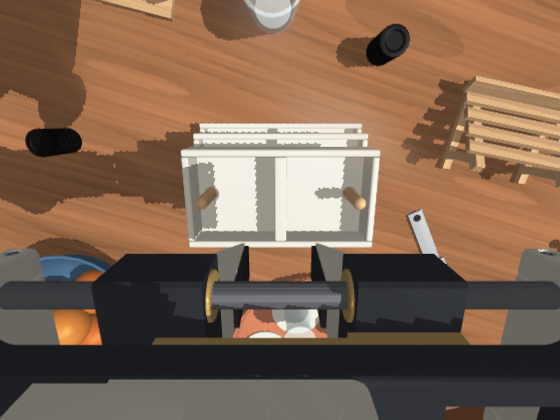

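View pics/sd19c.png

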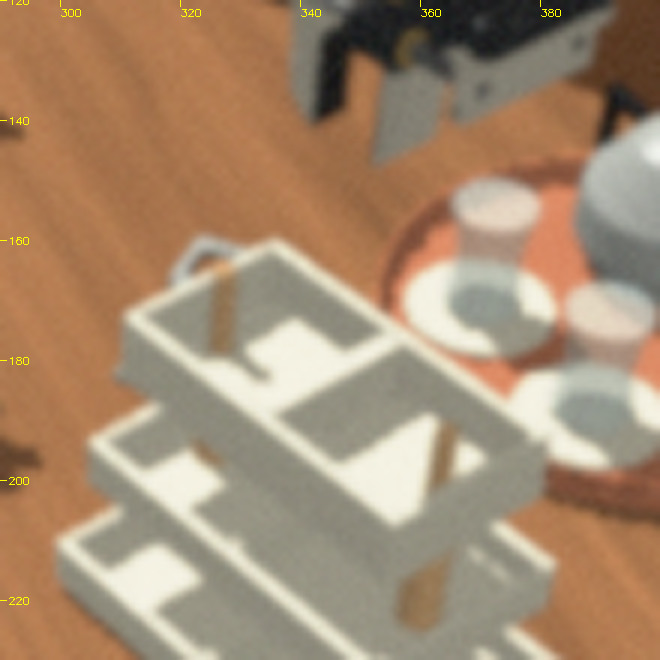

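Call:
arm_command(
  linear=[
    [0.0158, -0.0129, 0],
    [0.0309, -0.0252, 0],
    [0.0336, -0.0273, 0],
    [0.0336, -0.0274, 0],
    [0.0336, -0.0274, 0],
    [0.0336, -0.0274, 0],
    [0.0336, -0.0274, 0],
    [0.0336, -0.0274, 0],
    [0.0336, -0.0274, 0],
    [0, 0, 0],
    [0, 0, 0],
    [0, 0, 0],
  ],
  roll=[0, 0, 0, 0, 0, 0, 0, 0, 0, 8.5, 8.5, 8.5],
  claw=[0.04, 0.04, 0.04, 0.04, 0.04, 0.04, 0.04, 0.04, 0.04, 0.04, 0.04, 0.04],
)

```text
t: 22.9
tcp_pos: [425.6, -293.3, 321.4]
tcp_rot: [-0.001, 0.079, 0.997, 0.001]
ft_force: [0.4, -0.4, -0.7]
grip_width: 39.9
```

Call:
arm_command(
  linear=[
    [0, 0, 0.01],
    [0, 0, 0.01],
    [0, 0, 0.01],
    [0, 0, 0.01],
    [0, 0, 0.01],
    [0, 0, 0.01],
    [0, 0, 0.01],
    [0, 0, 0.01],
    [0, 0, 0.01],
    [0, 0, 0.01],
    [0, 0, 0],
    [0, 0, 0],
  ],
  roll=[8.5, 8.5, 8.5, 8.5, 8.5, 8.5, 8.5, 8.5, 8.5, 1.5, 0, 0],
  claw=[0.04, 0.04, 0.04, 0.04, 0.04, 0.04, 0.04, 0.04, 0.04, 0.04, 0.04, 0.04],
)

```text
t: 24.1
tcp_pos: [426.3, -293.0, 222.5]
tcp_rot: [-0.001, 0.685, 0.729, 0.0]
ft_force: [0.4, -0.1, 0.8]
grip_width: 40.4
```

```bash
python3 - <<'E'
from h import *
snapw('w20')
E
```

```text
24.1 [ 426.3 -293.   222.5] yaw -86.44 ft [ 0.4 -0.1  0.8] w 40.4 j [-0.75  0.33  1.55  0.    1.26 -0.81]
```

View pics/w20.png

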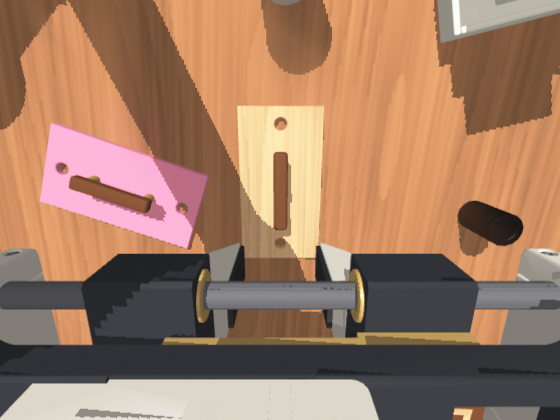

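The beech cover is at (281,180); the pink look-alike is at (122,187) on the left and is not the one. The dark bar lies at x≈281, from v=153 to 230. I'll check it enlarged and fit its pose.

```bash
python3 - <<'E'
from h import *
crop('pics/w20.png',225,95,115,175,4,'pics/w20c.png')
E
```

```text
(no output)
```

View pics/w20c.png

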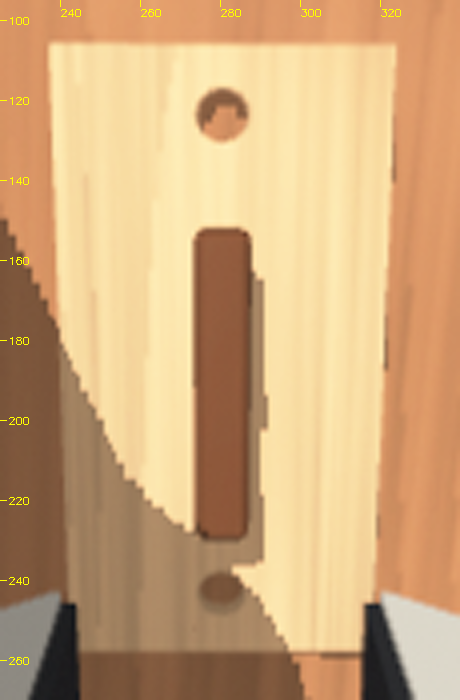

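```bash
python3 - <<'E'
from h import *
from scipy.optimize import least_squares
obs=[((-50,95,10),(237.3,105.8)),((50,95,10),(324,106)),((-50,-95,10),(242.3,258)),((50,-95,10),(319,258)),((0,75,10),(280.5,123.8)),((0,-75,10),(280.5,242)),((0,45,44),(280.6,152)),((0,-45,44),(280.3,230))]
def f(v):
    Rm=R.from_euler('z',v[3]).as_matrix(); return np.hstack([wproj('w20',Rm@np.array(p)+v[:3])-np.array(u) for p,u in obs])
s=least_squares(f,[427,-293,0,0.06],x_scale=[10,10,10,.1]); print(s.x.round(2),np.degrees(s.x[3]),s.fun.round(1))
E
```

```text
[ 4.2670e+02 -2.9422e+02 -9.0000e-02  6.0000e-02] 3.618323706064341 [-0.1 -0.2  0.  -0.4  0.4 -0.7 -0.7 -0.7  0.1 -0.1 -0.   1.2  0.1  0.4
  0.3  0.3]
```

Call:
arm_command(
  linear=[
    [-0.0012, 0.0003, 0.025],
    [0, 0, 0.04],
    [0, 0, 0.04],
    [0, 0, 0.04],
    [0, 0, 0.03],
    [0, 0, 0.018],
    [0, 0, 0.01],
    [0, 0, 0],
    [0, 0, 0],
    [0, 0, 0],
    [0, 0, 0],
    [0, 0, 0],
  ],
  roll=[0, 0, 0, 0, 0, 0, 0, 0, 0, 0, 0, 0],
  claw=[0.04, 0.04, 0.04, 0.04, 0.04, 0.04, 0.04, 0.04, 0.028, 0.014, 0.01, 0.01],
  force=35,
)

```text
t: 25.35
tcp_pos: [427.2, -294.7, 20.8]
tcp_rot: [0.001, 0.686, 0.728, 0.0]
ft_force: [-0.9, 0.8, 4.2]
grip_width: 15.5
```

Call:
arm_command(
  linear=[
    [0, 0, -0.005],
    [0, 0, -0.02],
    [0, 0, -0.04],
    [0, 0, -0.045],
    [0, 0, -0.045],
    [0, 0, -0.04],
    [0, 0, -0.03],
    [0, 0, -0.01],
    [0, 0, 0],
    [0, 0, 0],
  ],
  roll=[0, 0, 0, 0, 0, 0, 0, 0, 0, 0],
  claw=[0.01, 0.01, 0.01, 0.01, 0.01, 0.01, 0.01, 0.01, 0.01, 0.01],
)

```text
t: 26.35
tcp_pos: [426.2, -293.8, 253.1]
tcp_rot: [-0.002, 0.686, 0.728, 0.0]
ft_force: [-0.2, 0.5, -1.9]
grip_width: 15.8
```

```bash
python3 - <<'E'
from h import *
snapw('w21')
E
```

```text
26.35 [ 426.2 -293.8  253.1] yaw -86.6 ft [-0.2  0.5 -1.9] w 15.8 j [-0.75  0.31  1.5   0.    1.34 -0.81]
```

View pics/w21.png

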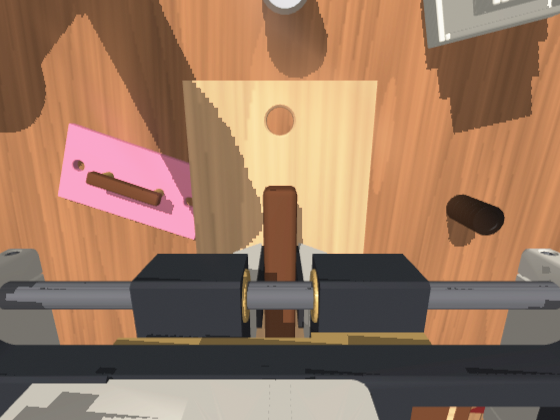

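Call:
arm_command(
  linear=[
    [0.01, 0.0075, 0],
    [0.018, 0.014, 0],
    [0.025, 0.019, 0],
    [0.028, 0.0215, 0],
    [0.028, 0.0215, 0],
    [0.028, 0.0215, 0],
    [0.028, 0.0215, 0],
    [0.028, 0.0215, 0],
    [0.028, 0.0215, 0],
    [0.028, 0.0215, 0],
    [0.024, 0.018, 0],
    [0.016, 0.0115, 0],
  ],
  roll=[0, 0, 0, 0, 0, 0, 0, 0, 0, 0, 0, 0],
  claw=[0.01, 0.01, 0.01, 0.01, 0.01, 0.01, 0.01, 0.01, 0.01, 0.01, 0.01, 0.01],
)

```text
t: 27.6
tcp_pos: [630.2, 10.5, 253.1]
tcp_rot: [-0.001, 0.685, 0.728, -0.0]
ft_force: [0.0, -0.6, -0.8]
grip_width: 15.8
```

Call:
arm_command(
  linear=[
    [0, 0, 0],
    [0, 0, 0],
    [0, 0, 0],
    [0, 0, 0],
    [0, 0, 0],
  ],
  roll=[-4, -6, -3.3, 0, 0],
  claw=[0.01, 0.01, 0.01, 0.01, 0.01],
)

```text
t: 28.1
tcp_pos: [629.5, 7.9, 253.9]
tcp_rot: [-0.001, 0.597, 0.802, -0.0]
ft_force: [0.8, 0.2, -1.9]
grip_width: 15.9
```

```bash
python3 - <<'E'
from h import *
snapw('w22')
cv2.imwrite('pics/sd22.png',get_image('side'));crop('pics/sd22.png',280,110,130,110,6,'pics/sd22c.png')
E
```

```text
28.1 [629.5   7.9 253.9] yaw -73.37 ft [ 0.8  0.2 -1.9] w 15.9 j [-0.11  0.52  1.16  0.    1.46 -0.4 ]
```

View pics/w22.png

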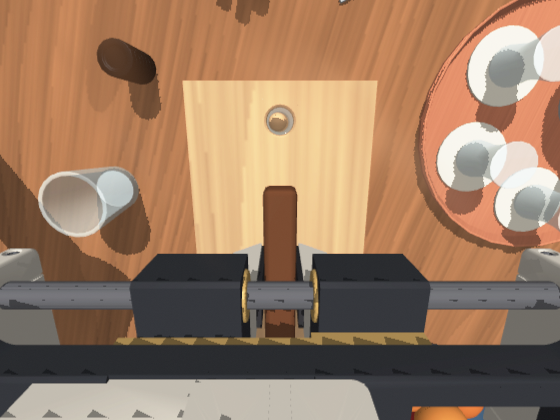

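View pics/sd22c.png

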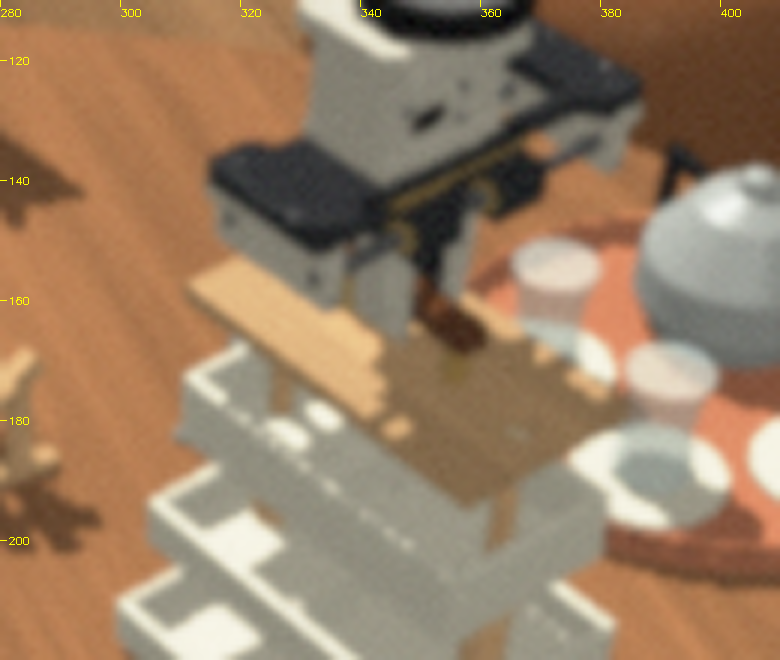

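```bash
cat >> h.py <<'E'
def hz(name):
    im=cv2.imread(f'pics/{name}.png'); cv2.imwrite(f'pics/{name}h.png',cv2.resize(im[95:145,255:305],None,fx=10,fy=10,interpolation=cv2.INTER_CUBIC))
E
python3 - <<'E'
from h import *
hz('w22')
y=np.radians(16.9); v=(628.1,8.6)
for z in (150,200.6,206.6): print(z,wproj('w22',[v[0]-np.sin(y)*75,v[1]+np.cos(y)*75,z]))
for z in (150,200.6,206.6): print(z,wproj('w22',[v[0]+np.sin(y)*75,v[1]-np.cos(y)*75,z]))
E
```

```text
150 [278.99214717 121.12652938]
200.6 [278.81170527 120.58832305]
206.6 [278.78440525 120.50689493]
150 [279.70061156 283.8639129 ]
200.6 [279.69177066 315.79882797]
206.6 [279.69048336 320.44878472]
```

View pics/w22h.png

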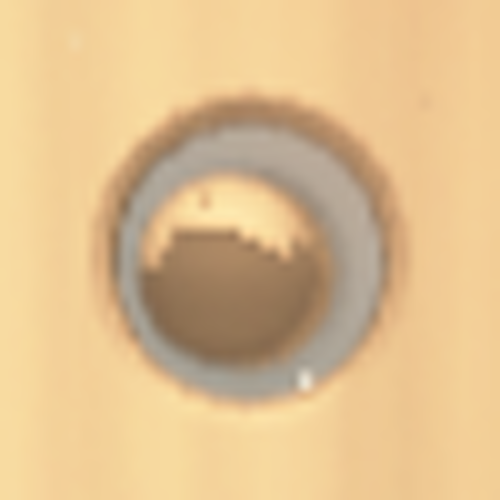

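```bash
python3 - <<'E'
from h import *
d=np.load('pics/w22.npz'); zl=d['p'][2]-20.8
u=lambda a:(255+a[0]/10-0.45,95+a[1]/10-0.45)
for zz in (zl,zl-1.5):
    ht=wray('w22',u((252,253)),zz+10); hb=wray('w22',u((250,261)),zz)
    print('hole',ht.round(2),hb.round(2))
pn=wray('w22',u((235,268)),201); print('pin',pn.round(2))
# model
y=np.radians(16.9); print('pin model',628.1-np.sin(y)*75,8.6+np.cos(y)*75)
c=d['p'][:2]; Rt=d['R']; print('tool x',Rt[:2,0],'y',Rt[:2,1])
diff=pn[:2]-(ht[:2]+hb[:2])/2; print('need shift world',diff,'tool',diff@Rt[:2,0],diff@Rt[:2,1])
E
```

```text
hole [606.89  80.56 243.13] [606.88  80.21 233.13]
hole [606.89  80.57 241.63] [606.87  80.23 231.63]
pin [605.95  79.75 201.  ]
pin model 606.2973354801311 80.36101880432055
tool x [-0.28615335  0.9581834 ] y [0.95818236 0.28615445]
need shift world [-0.9245325  -0.65124081] tool -0.35945006475869823 -1.0722261931539054
```

Call:
arm_command(
  linear=[
    [-0.0003, -0.0007, 0.004],
    [0, 0, 0.006],
    [0, 0, 0.006],
    [0, 0, 0.003],
    [0, 0, 0],
    [0, 0, 0],
  ],
  roll=[-0.25, 0, 0, 0, 0, 0],
  claw=[0.01, 0.01, 0.01, 0.01, 0.01, 0.01],
)

```text
t: 28.8
tcp_pos: [629.3, 6.7, 236.0]
tcp_rot: [0.0, 0.595, 0.804, 0.0]
ft_force: [0.8, 0.9, -1.5]
grip_width: 15.9
```

```bash
python3 - <<'E'
from h import *
snapw('w23');hz('w23')
cv2.imwrite('pics/sd23.png',get_image('side'));crop('pics/sd23.png',280,120,130,110,6,'pics/sd23c.png')
E
```

```text
28.8 [629.3   6.7 236. ] yaw -73.06 ft [ 0.8  0.9 -1.5] w 15.9 j [-0.11  0.53  1.19  0.    1.41 -0.41]
```

View pics/w23h.png

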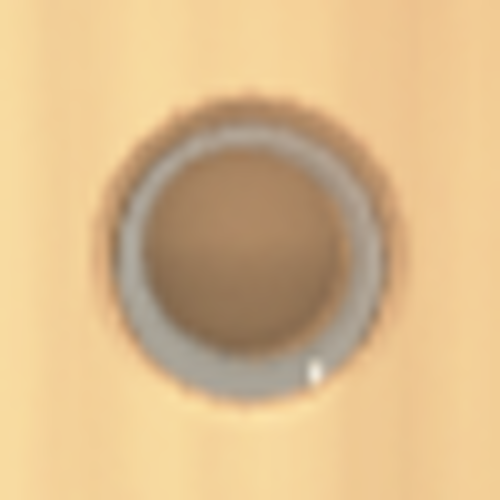

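View pics/sd23c.png

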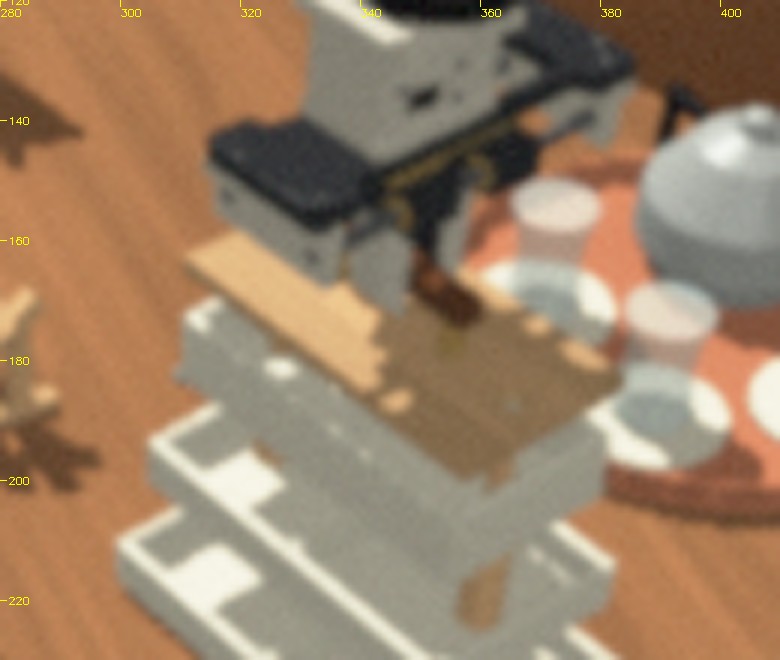

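Call:
arm_command(
  linear=[
    [0.0009, -0.0003, 0],
    [0, 0, 0.002],
    [0, 0, 0.001],
    [0, 0, 0],
  ],
  roll=[0, 0, 0, 0],
  claw=[0.01, 0.01, 0.01, 0.01],
)

```text
t: 29.3
tcp_pos: [628.5, 7.6, 232.7]
tcp_rot: [-0.0, 0.595, 0.804, -0.0]
ft_force: [0.5, 0.5, -1.9]
grip_width: 15.7
```

```bash
python3 - <<'E'
from h import *
snapw('w24');hz('w24')
E
```

```text
29.3 [628.5   7.6 232.7] yaw -73.05 ft [ 0.5  0.5 -1.9] w 15.7 j [-0.11  0.53  1.2   0.    1.41 -0.41]
```

View pics/w24h.png

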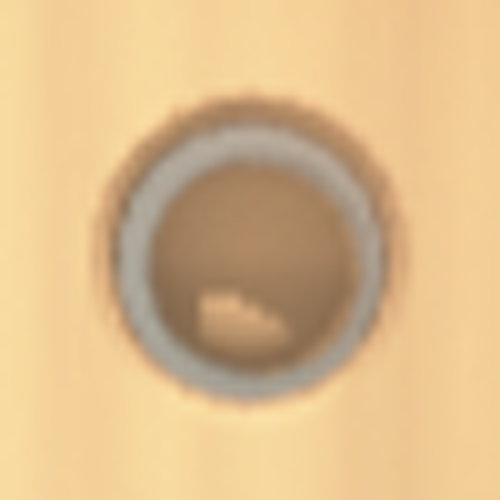

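Call:
arm_command(
  linear=[
    [0, 0.0002, 0.0015],
    [0, 0, 0.0015],
    [0, 0, 0.0015],
    [0, 0, 0.0015],
    [0, 0, 0.0015],
    [0, 0, 0],
  ],
  roll=[0, 0, 0, 0, 0, 0],
  claw=[0.01, 0.01, 0.01, 0.01, 0.01, 0.01],
)

```text
t: 29.95
tcp_pos: [628.7, 7.6, 225.1]
tcp_rot: [-0.0, 0.595, 0.804, -0.0]
ft_force: [0.1, 0.2, -1.0]
grip_width: 15.5
```

```bash
python3 - <<'E'
from h import *
snapw('w25');hz('w25'); print(r.get_state()['ft_torque'])
cv2.imwrite('pics/sd25.png',get_image('side'));crop('pics/sd25.png',280,120,130,110,6,'pics/sd25c.png')
E
```

```text
29.95 [628.7   7.6 225.1] yaw -73.05 ft [ 0.1  0.2 -1. ] w 15.5 j [-0.11  0.54  1.21  0.    1.39 -0.41]
[-0.08556288  0.04529157 -0.02801242]
```

View pics/w25h.png

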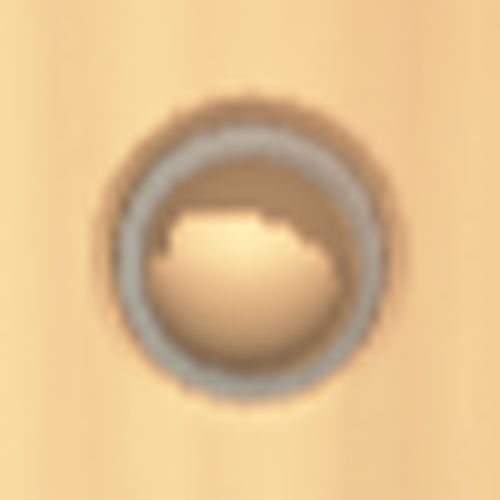

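View pics/sd25c.png

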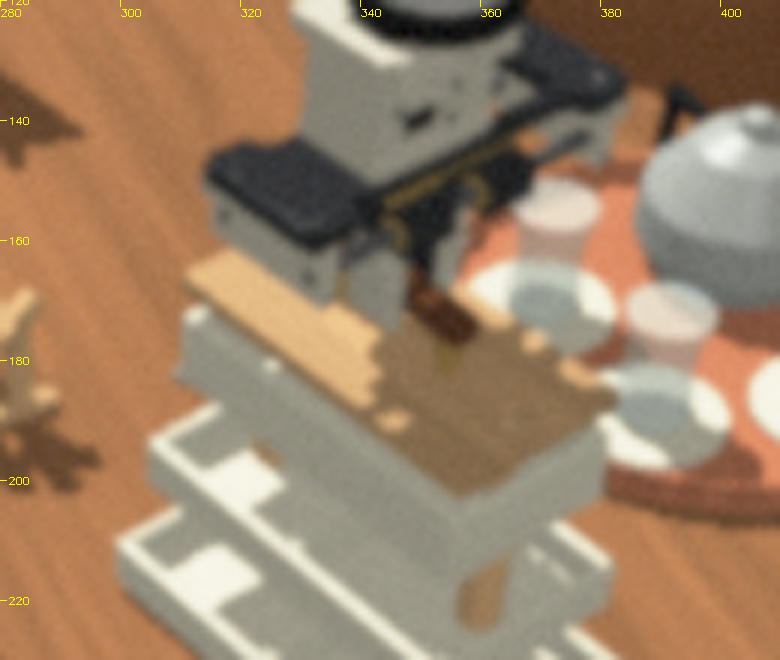

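Call:
arm_command(
  linear=[
    [0, 0, 0.0015],
    [0, 0, 0.0015],
    [0, 0, 0.0015],
    [0, 0, 0.0015],
    [0, 0, 0],
  ],
  roll=[0, 0, 0, 0, 0],
  claw=[0.01, 0.01, 0.01, 0.01, 0.01],
)

```text
t: 30.55
tcp_pos: [628.7, 7.6, 219.1]
tcp_rot: [-0.0, 0.595, 0.804, -0.0]
ft_force: [-0.6, 0.6, -0.7]
grip_width: 15.5
```

```bash
python3 - <<'E'
from h import *
snapw('w26');hz('w26'); print(r.get_state()['ft_torque'])
cv2.imwrite('pics/sd26.png',get_image('side'));crop('pics/sd26.png',280,120,130,110,6,'pics/sd26c.png')
E
```

```text
30.55 [628.7   7.6 219.1] yaw -73.05 ft [-0.6  0.6 -0.7] w 15.5 j [-0.11  0.54  1.23  0.    1.38 -0.41]
[-0.10671292  0.01951441  0.04522082]
```

View pics/sd26c.png

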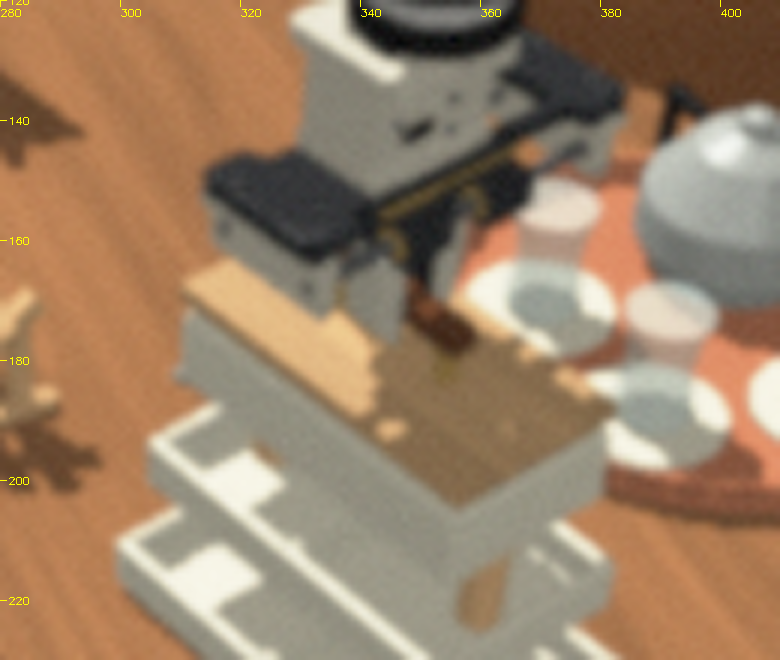

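View pics/w26h.png

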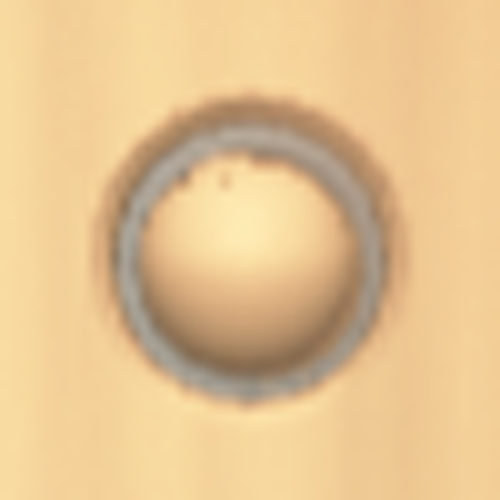

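Call:
arm_command(
  linear=[
    [0, 0, 0.0015],
    [0, 0, 0.0015],
    [0, 0, 0.0015],
    [0, 0, 0.001],
    [0, 0, 0.001],
    [0, 0, 0],
  ],
  roll=[0, 0, 0, 0, 0, 0],
  claw=[0.01, 0.01, 0.01, 0.01, 0.01, 0.01],
)

```text
t: 31.25
tcp_pos: [628.8, 7.6, 212.8]
tcp_rot: [-0.0, 0.595, 0.804, -0.0]
ft_force: [0.8, -0.5, -1.4]
grip_width: 15.3
```

Call:
arm_command(
  linear=[
    [0, 0, 0.0006],
    [0, 0, 0.0006],
    [0, 0, 0],
  ],
  roll=[0, 0, 0],
  claw=[0.01, 0.01, 0.01],
)

```text
t: 31.55
tcp_pos: [628.8, 7.6, 211.7]
tcp_rot: [-0.0, 0.595, 0.804, 0.0]
ft_force: [-0.5, -0.4, -1.8]
grip_width: 15.5
```

Call:
arm_command(
  linear=[
    [0, 0, 0.0005],
    [0, 0, 0.0005],
    [0, 0, 0],
  ],
  roll=[0, 0, 0],
  claw=[0.01, 0.01, 0.01],
)

```text
t: 31.85
tcp_pos: [628.9, 7.6, 210.8]
tcp_rot: [0.0, 0.595, 0.804, 0.0]
ft_force: [-0.1, 0.7, -1.3]
grip_width: 15.6
```

Call:
arm_command(
  linear=[
    [0, 0, 0.0005],
    [0, 0, 0],
  ],
  roll=[0, 0],
  claw=[0.01, 0.01],
)

```text
t: 32.05
tcp_pos: [628.9, 7.6, 210.8]
tcp_rot: [0.0, 0.595, 0.804, 0.0]
ft_force: [-0.3, 0.4, 3.4]
grip_width: 16.0
```

Call:
arm_command(
  linear=[
    [0, 0, -0.0002],
    [0, 0, 0],
    [0, 0, 0],
    [0, 0, 0],
    [0, 0, -0.01],
    [0, 0, -0.03],
    [0, 0, -0.04],
    [0, 0, -0.04],
    [0, 0, 0],
    [0, 0, 0],
  ],
  roll=[0, 0, 0, 0, 0, 0, 0, 0, 0, 0],
  claw=[0.016, 0.02, 0.035, 0.04, 0.04, 0.04, 0.04, 0.04, 0.04, 0.04],
)

```text
t: 33.05
tcp_pos: [629.1, 7.6, 331.9]
tcp_rot: [0.001, 0.595, 0.804, 0.001]
ft_force: [-0.5, -0.6, -0.4]
grip_width: 40.4
```

```bash
python3 - <<'E'
from h import *
snapw('w27')
cv2.imwrite('pics/sd27.png',get_image('side'));crop('pics/sd27.png',280,120,130,110,6,'pics/sd27c.png')
E
```

```text
33.05 [629.1   7.6 331.9] yaw -73.05 ft [-0.5 -0.6 -0.4] w 40.4 j [-0.11  0.5   1.    0.    1.64 -0.41]
```

View pics/sd27c.png

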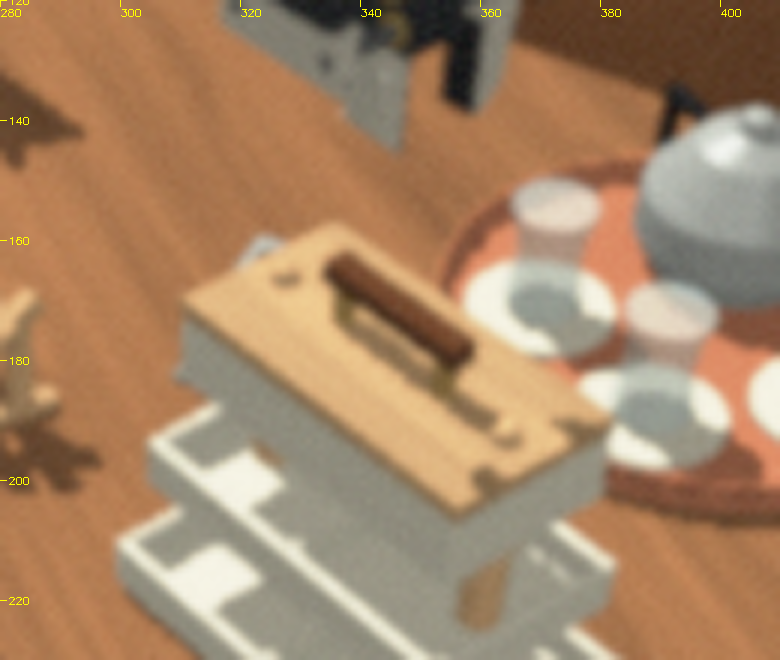

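View pics/w27.png

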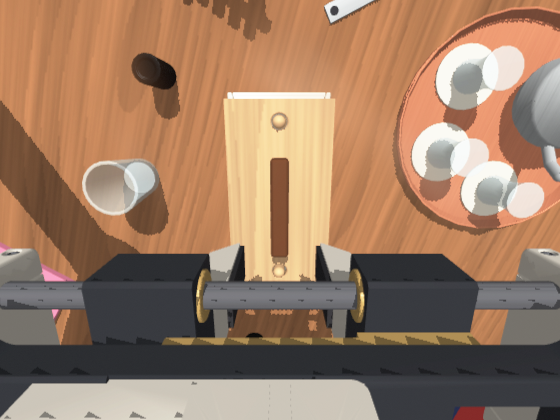

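```bash
python3 - <<'E'
from h import *
a=cv2.imread('pics/side0.png');b=cv2.imread('pics/sd27.png')
for n,(x,y,w,h) in {'chk1':(255,205,25,28),'cup':(268,230,35,45),'chk2':(402,285,22,28),'opener':(306,157,16,30),'pink':(200,333,95,52)}.items():
    print(n,cv2.absdiff(a[y:y+h,x:x+w],b[y:y+h,x:x+w]).mean(), cv2.phaseCorrelate(np.float32(a[y:y+h,x:x+w,1]),np.float32(b[y:y+h,x:x+w,1])))
y=np.radians(16.9);c=np.array([628.1,8.6])
for sx in(-50,50):
  for sy in(-95,95):
    print(sx,sy,proj('side',[c[0]+np.cos(y)*sx-np.sin(y)*sy,c[1]+np.sin(y)*sx+np.cos(y)*sy,200]).round(1))
E
```

```text
chk1 20.56047619047619 ((0.5706852526975119, -0.11687619918041925), 0.7210470542907715)
cup 5.787724867724868 ((-0.01150370497196107, 0.36330984356875007), 1.0342133698640046)
chk2 21.34469696969697 ((0.26775646873949377, 0.39407993451308876), 0.5561704039573669)
opener 19.06597222222222 ((0.44187209813248085, 0.2800976191229534), 0.1519767239689827)
pink 37.43205128205128 ((-0.01620883939934714, -0.2610891934099051), 0.41156076906639855)
-50 -95 [355.7 204.4]
-50 95 [309.6 169.1]
50 -95 [382.1 189. ]
50 95 [335.3 156.3]
```

View pics/sd27.png

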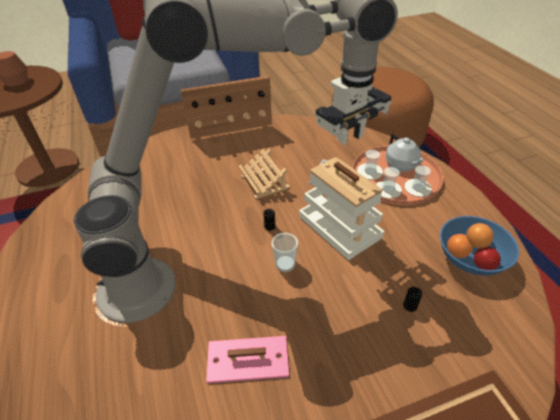

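```bash
python3 -c "
from rig import r
print(r.sign_off(), r.get_state()['t'])"
```

```text
the job is handed in; nothing more can be done
the job is handed in; nothing more can be done
```

The top dish and the wooden cover are both on the stand, and I handed the job in at about 33 s. The sign-off reported no verdict.

**Dish:** I took it off the rest by its divider. It hung tilted, so I set it flat on a clear patch of table, gripped it again level and lowered it over both pins onto the collars. It met the collars at the expected height. Contact was about 6 N.

**Cover:** I took the beech one, not the pink look-alike, by its bar. I lowered it over the same pins after centring one hole on its pin through the wrist camera. It stopped at the height expected for lying on the rim, and contact was about 3 N.

**Last checks:**
- Both pin tips show through the cover.
- In the side view its four corners are within about 1 pixel of where a seated, flat cover should be.
- The gripper is open and well clear of everything.
- In the side view the checker stacks, cup and opener match the first picture to within 0.6 pixel. The opener's match was weak, because the cover now partly hides it and the shadows changed. I saw no sign that it had moved.

**Disagreement between cameras:** the fixed cameras and the wrist camera differed by 3–5 mm on positions. I used the wrist values for the final fits.

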